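# Bring the bench fume hood into use: fan on, sash up to the working-height marker

## Task

Get the little fume hood ready for work: first press the green button on its console so the extraction fan is running, keeping off the red one, then push the sash up with your fingertips from beneath its lip until the green line along the lip is level with the green pointer on the hood's left post, and come away so the sash stays there by itself. Push only: do not pinch the lip or shift the pointer, and leave the glassware and everything else in and around the hood where it stands.

Things in the scene. Friction and masses are not known exactly. Their poses are not given: they have to be found in the camera images.
- hood: Small white and aluminium bench fume hood, fixed for the run; 170 mm deep, 240 wide, 390 high (415 at the duct stub). Origin: middle of its underside, on the bench; x points into the hood (away from the user), y to the hood's left, z up. Its front (posts, sash, white fascia) leans back 0.31 rad from upright. On its right flank runs the sash's steel counterweight. Its console stands at its right front corner.
- fan_start_top (a point): Middle of the top of the green push button (24 mm across), the right-hand one on the console. It is pressed square to the panel, which slopes 0.30 rad towards the user (the button's outward axis leans 0.30 rad from upright, towards the hood's -x). The console is 92 mm deep (hood x), 114 mm wide, its panel 35 to 65 mm above the bench; the button is at its middle in depth.
- fan_start (a joint): Travel of the green button in m: 0 out, 0.006 fully in; a spring returns it. About 4.5 N presses it fully in; the fan starts beyond 0.004.
- fan_stop (a joint): Travel of the red button (24 mm across) on the same panel, 56 mm to the left of the green one (towards the hood): 0 out, 0.006 in.
- sash (a joint): Height of the clear sash in m along its leaning track: 0 shut, 0.130 fully up. It slides along its own z axis, up and away from the user (elevation 72 degrees). It is counterweighted, so it stays wherever it is left; about 3 N moves it up or down.
- lip_under (a point): Lowest point of the round underside of the sash's lip, mid-width; moves with the sash. The lip is a rail 184 mm long along the hood's y at the foot of the sash, 32 mm out from the glass, 23 mm tall. Its lower front edge is a black bar 18 mm thick, axis 9 mm up the track from this point. Axes: x into the hood, y along the lip, z the way the sash slides up. Shut, it is about 75 mm above the bench, all clear below.
- lip_line (a point): Left end of the thin green line that runs along the front face of the lip, 18 mm above the lip's lowest point measured along the sash. Axes as lip_under.
- index_point (a point): Tip of the green pointer (a clip 24 x 16 mm on the hood's left post, with a point towards the lip) which marks the working height. Its z axis is the sliding direction of the sash. When lip_line has the same z as this point, in this point's frame, the sash is at the marked height.
- beaker_in: White plastic beaker, 65 mm across, 76 mm tall, standing inside the hood. Origin: middle of its underside.
- petri_in: Small lidded dish, 58 mm across, 15 mm tall, inside the hood. Origin: middle of its underside.
- tube_rack: Green rack with capped tubes, 58 x 170 x 122 mm, on the bench to the right. Origin: middle of its underside, y along its length.
- slide_box: Green and white slide box, 35 x 86 x 29 mm, on the bench to the right. Origin: middle of its underside, y along its length.
- petri_out: Small lidded dish, 58 mm across, 15 mm tall, on the bench to the right of the console. Origin: middle of its underside.
- cassette: Blue tissue cassette, 41 x 28 x 6 mm, at the left front edge of the bench. Origin: middle of its underside.
- marker_pen: Black and white marker pen, 124 mm long along y, 12 mm thick, at the left front edge. Origin: middle of its underside.

How it is judged:
By the outcome, as a careful person would: the job done as asked, in the order asked, and still so for the second after the job is handed in, with the robot touching nothing.
It also fails if it takes over 42 s, if anything falls off the work surface, if the arm or the gripper's body presses on something with over 40 N, if the wrist force passes 120 N, or if a joint passes its speed limit or range.

## Robot

A 6-joint arm with a two-finger parallel gripper is mounted at the origin on a cart in front of the work surface, level with it; the furniture and walls round the work are solid. World frame = base frame: x ahead of the robot, y to its left, z up, the work surface at z = 0. Lengths are in m, angles in rad, forces in N, time in s.
With the tool pointing down it reaches from about 0.325 to 0.75 m from the base axis. Payload 7.6 kg.
Tool frame: the origin (TCP) lies at the very end of the fingers, on their centre line; the grasp point (between the pads) lies 19 mm behind it; z points along the fingers, y is the direction in which the jaws open and shut (so a half turn about z gives the same grasp; the last joint's range is limited). The gripper opens to 85 mm and grips with 20 to 120 N. Pads are 22 mm wide; open, the fingers measure 114 mm over their backs; the gripper's body (76 mm by 85 mm) begins 54 mm behind the grasp point. The pads swing forward as they close: fully open they stand 13 mm farther back than shut.
Start: joints at [1.218, 0.052, 1.401, -0, 1.689, -0.07], TCP at [0.146, 0.504, 0.231] pointing down, gripper open.
Joint ranges: [-2.9, 2.9], [-0.91, 2.17], [0.12, 2.37], [-1.06, 4.2], [0.26, 2.73], [-2.93, 2.93]. Speed limits (rad/s): [2.57, 2.57, 3.01, 3.14, 3.14, 3.14].

## Interface

Orientations are given as a 3x3 rotation matrix whose columns are the frame's x, y, z axes.
In Python, from rig import arm, viewer, ticket gives the robot as it stands.
- The arm moves only by the shell command python3 -m jog 'ROWS' [FORCE]. ROWS is JSON, one flat list of numbers, 7 for each row, row after row: the shift along the tool's x, y, z in cm, then the turn, a rotation vector about the tool's x, y, z in degrees, then the closure in counts, from 0 (fully open) to 255 (shut). In form: [dx, dy, dz, wx, wy, wz, claw, dx, dy, dz, wx, wy, wz, claw, ...]. A call has 1 to 10 rows; each row is the pose to reach, as a shift and turn from the pose commanded when the call began, along the tool's axes at that moment; what a row does not reach only later rows make up. A row lasts 1/10 s, in which the tool goes at most 50 mm and 8.59 degrees, less where a joint would pass 70% of its speed; a pose out of reach is approached as far as the arm can. A call with a gripper value outside its range is refused whole. The fingers move at their own pace and stop on an object; FORCE is the grip in N (left out, the last holds). Time passes only in rows, so rows that repeat a pose let the fingers close. It gives the time, the measured TCP pose, the force and the opening at its end, in the units of the state.
- arm.sense(): the state, without advancing time (a new reading comes with each control period).
- viewer.camera(name): name is "scene" or "top"; returns a dict with "pixels" (420x560x3 uint8, red, green, blue), "fx", "fy", "cx", "cy" (pixels), "pose" (4x4, takes a point from camera to world coordinates). Camera axes: x right, y up, looking along -z (the intrinsics and any distortion apply to the point x, -y, -z); pixel columns grow to the right and rows downward; lengths in m; the calibration is good to about 2 mm. A picture is of the moment at which its call begins. There is no depth.
- ticket.sign_off(): hands the job in, once; it reports no verdict.
The state is a dict: "time_s": time; "joint_positions": joint angles; "qd": joint speeds; "effort": joint torques, N m; "tcp_pos": TCP position; "tool_rot": TCP orientation; "wrist_force": force on the tool from outside, world axes, zero at the start; "moment": the same for the moment, N m; "gripper_width": opening from 0.0 (shut) to 1.0 (fully open).
Only numpy, scipy, OpenCV 4.12 (cv2) and the standard library are available. Lean on these libraries where they do the work, as an engineer would, in place of code of your own. Each camera call takes 0.05 s, during which the arm holds its last target.

## Working session

There is one attempt and no reset: what is moved stays moved. The work goes in short steps, Python scripts to look and compute and a shell command to move; the robot and the scene stay as the last step left them, time stands still between calls to the robot, and variables do not carry over. Pictures are saved under pics/ and viewed, and the job is handed in when it is done.

```bash
ls; mkdir -p pics; cat > h.py <<'E'
import numpy as np, cv2
from rig import arm, viewer, ticket
def shot(n,f):
    c=viewer.camera(n); cv2.imwrite('pics/'+f,c['pixels'][:,:,::-1]); np.save('pics/'+f+'.npy',c,allow_pickle=True); return c
def ld(f): return np.load('pics/'+f+'.npy',allow_pickle=True).item()
def ray(c,u,v):
    d=np.array([(u-c['cx'])/c['fx'],-(v-c['cy'])/c['fy'],-1.0]); P=c['pose']
    d=P[:3,:3]@d; return P[:3,3],d/np.linalg.norm(d)
def plane(c,u,v,z):
    o,d=ray(c,u,v); return o+d*(z-o[2])/d[2]
def proj(c,p):
    P=c['pose']; q=P[:3,:3].T@(np.asarray(p)-P[:3,3]); return c['cx']+c['fx']*q[0]/-q[2], c['cy']-c['fy']*q[1]/-q[2]
def tri(c1,p1,c2,p2):
    o1,d1=ray(c1,*p1);o2,d2=ray(c2,*p2)
    A=np.stack([d1,-d2],1);s=np.linalg.lstsq(A,o2-o1,rcond=None)[0]
    a=o1+s[0]*d1;b=o2+s[1]*d2
    return (a+b)/2,np.linalg.norm(a-b)
E
python3 - <<'E'
from h import *
for n in('scene','top'):
    c=shot(n,n+'0.png'); print(n,{k:v for k,v in c.items() if k!='pixels'})
print(arm.sense())
E
```

```text
pics
scene {'fx': 390.259848663077, 'fy': 390.259848663077, 'cx': 279.34741660397344, 'cy': 214.67734989594157, 'pose': array([[-0.56946906,  0.39563695, -0.72053896, -0.48746454],
       [-0.82189703, -0.28875737,  0.49102389,  0.75713024],
       [-0.01379374,  0.87183174,  0.48961122,  0.75731267],
       [ 0.        ,  0.        ,  0.        ,  1.        ]])}
top {'fx': 397.1958032197198, 'fy': 397.1958032197198, 'cx': 280.7471833662198, 'cy': 207.86336120151108, 'pose': array([[-0.02951737,  0.99046754, -0.13454655,  0.39634714],
       [-0.99954948, -0.02998041, -0.00141625,  0.08610028],
       [-0.00543651,  0.13444413,  0.99090626,  1.16310906],
       [ 0.        ,  0.        ,  0.        ,  1.        ]])}
{'time_s': 0.1, 'joint_positions': array([ 1.21769582e+00,  5.27780407e-02,  1.40161866e+00,  7.01280051e-06,
        1.68859962e+00, -7.02923035e-02]), 'qd': array([ 0.00036754, -0.00123053, -0.00260539, -0.00041195,  0.00070717,
        0.00039953]), 'effort': array([ 1.39998181e-03, -3.82585859e+01, -3.60982990e+01, -1.16088022e-04,
        4.79612587e-03,  4.00889894e-05]), 'tcp_pos': array([0.1463828 , 0.50390195, 0.23055671]), 'tool_rot': array([[-9.60275789e-01,  2.79052267e-01, -4.91932866e-04],
       [ 2.79052681e-01,  9.60274894e-01, -1.31465433e-03],
       [ 1.05533510e-04, -1.39970591e-03, -9.99999015e-01]]), 'wrist_force': array([-0.18915435,  0.08140954,  0.25097066]), 'moment': array([-0.01124334, -0.01798121,  0.03489066]), 'gripper_width': 1.0014790390242347}
```

View pics/scene0.png

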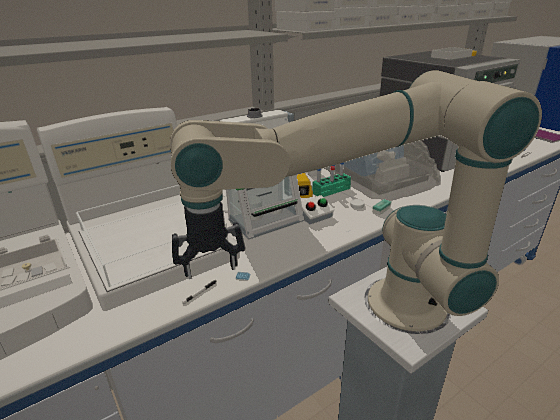

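View pics/top0.png

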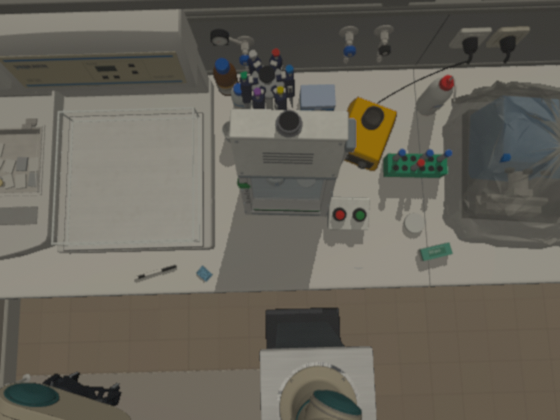

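```bash
python3 - <<'E'
from h import *
a=cv2.imread('pics/scene0.png')[90:250,215:385]; cv2.imwrite('pics/s0z.png',cv2.resize(a,None,fx=3.6,fy=3.6,interpolation=cv2.INTER_CUBIC))
a=cv2.imread('pics/top0.png')[100:250,220:390]; cv2.imwrite('pics/t0z.png',cv2.resize(a,None,fx=4,fy=4,interpolation=cv2.INTER_CUBIC))
E
```

```text
(no output)
```

View pics/s0z.png

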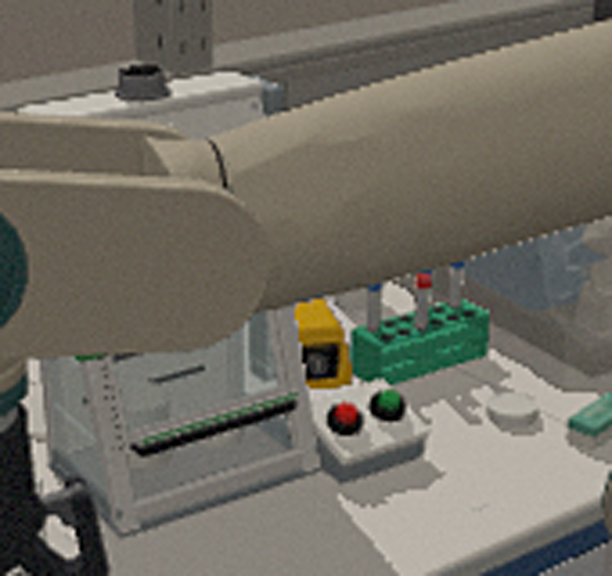

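View pics/t0z.png

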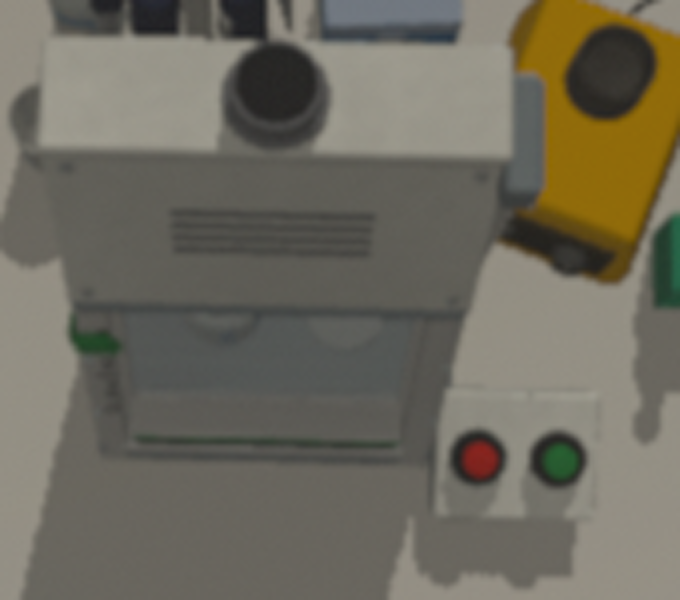

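```bash
python3 - <<'E'
from h import *
s=ld('scene0.png');t=ld('top0.png')
def blobs(c,col,roi):
    p=c['pixels'].astype(int);r,g,b=p[...,0],p[...,1],p[...,2]
    m=(g-np.maximum(r,b)>18) if col=='g' else (r-np.maximum(g,b)>50)
    m=m.astype(np.uint8); n,l,st,ce=cv2.connectedComponentsWithStats(m)
    x0,y0,x1,y1=roi
    for i in range(1,n):
        if x0<ce[i][0]<x1 and y0<ce[i][1]<y1: print(col,st[i],ce[i].round(2))
for c,roi in((s,(215,90,345,250)),(t,(220,150,380,250))):
    blobs(c,'g',roi);blobs(c,'r',roi);print()
E
```

```text
g [313 173  38  24 526] [331.51 185.45]
g [328 177   2   1   2] [328.5 177. ]
g [334 180   1   1   1] [334. 180.]
g [236 188   7   2   8] [239.25 188.75]
g [254 199  44  14  61] [276.03 205.48]
g [320 198   6   6  30] [322.6 200.5]
r [331 166   4   4  15] [332.4 167.6]
r [308 202   6   6  29] [310.66 204.28]

g [238 183  12   5  42] [243.26 185.36]
g [356 211   9   9  65] [359.82 215.  ]
r [336 211   8   8  58] [339.6 214.4]
```

```bash
python3 - <<'E'
from h import *
s=ld('scene0.png');t=ld('top0.png')
g=tri(s,(322.8,200.8),t,(359.8,215));r=tri(s,(310.8,204.3),t,(339.6,214.4));print(g,r)
d=r[0]-g[0];print('sep',np.linalg.norm(d),'yaw',np.degrees(np.arctan2(-d[0],d[1])))
p=s['pixels'].astype(int);gg=p[...,1]-np.maximum(p[...,0],p[...,2])
for u in range(250,302):
    col=gg[195:218,u]; print(u,[(195+i,col[i]) for i in range(23) if col[i]>9],end=';')
print()
p=t['pixels'].astype(int);gg=p[...,1]-np.maximum(p[...,0],p[...,2])
for u in range(248,324):
    col=gg[204:216,u]; print(u,[(204+i,col[i]) for i in range(12) if col[i]>8],end=';')
E
```

```text
(array([ 0.51836888, -0.13099939,  0.06781624]), np.float64(0.00033298819076682794)) (array([ 0.52170601, -0.07491014,  0.06869409]), np.float64(8.84828608478781e-05))
sep 0.05619529224227099 yaw -3.4049009081617685
250 [];251 [];252 [];253 [];254 [(212, np.int64(24))];255 [(212, np.int64(39))];256 [(211, np.int64(20)), (212, np.int64(27))];257 [(211, np.int64(35)), (212, np.int64(11))];258 [(211, np.int64(33))];259 [(210, np.int64(23)), (211, np.int64(29))];260 [(210, np.int64(30)), (211, np.int64(29)), (212, np.int64(12))];261 [(210, np.int64(32))];262 [(209, np.int64(18)), (210, np.int64(29))];263 [(209, np.int64(19)), (210, np.int64(23)), (211, np.int64(13))];264 [(209, np.int64(33))];265 [(209, np.int64(36))];266 [(208, np.int64(18)), (209, np.int64(27))];267 [(208, np.int64(34)), (209, np.int64(10))];268 [(208, np.int64(38))];269 [(207, np.int64(19)), (208, np.int64(27))];270 [(207, np.int64(28)), (208, np.int64(27))];271 [(207, np.int64(29))];272 [(206, np.int64(21)), (207, np.int64(29))];273 [(206, np.int64(18)), (207, np.int64(22))];274 [(206, np.int64(31))];275 [(205, np.in
[... 984 characters left out ...]
 [];
248 [];249 [];250 [];251 [];252 [];253 [];254 [];255 [(209, np.int64(9))];256 [(209, np.int64(9))];257 [(209, np.int64(9))];258 [(209, np.int64(9))];259 [];260 [];261 [];262 [];263 [];264 [];265 [];266 [];267 [];268 [];269 [];270 [];271 [];272 [];273 [];274 [];275 [];276 [];277 [];278 [];279 [(210, np.int64(9))];280 [];281 [];282 [];283 [];284 [];285 [];286 [];287 [(210, np.int64(10))];288 [(210, np.int64(9))];289 [];290 [];291 [];292 [];293 [];294 [];295 [];296 [];297 [];298 [(210, np.int64(9))];299 [(210, np.int64(9))];300 [];301 [];302 [];303 [];304 [];305 [];306 [];307 [];308 [];309 [];310 [];311 [];312 [];313 [];314 [];315 [];316 [];317 [];318 [];319 [];320 [];321 [];322 [];323 [];
```

```bash
python3 - <<'E'
from h import *
s=ld('scene0.png');t=ld('top0.png')
l=tri(s,(253.7,212.2),t,(253.8,209.2));r=tri(s,(297.6,199.1),t,(319.2,210.8));print(l,r)
d=l[0]-r[0];print(np.linalg.norm(d),'yaw',np.degrees(np.arctan2(-d[0],d[1])))
# pointer rough
print(tri(s,(242.5,189),t,(249.3,185.9)))
print('clip',plane(t,243.3,185.4,.2))
E
```

```text
(array([0.53995295, 0.16191792, 0.10354849]), np.float64(0.004077373979411855)) (array([ 0.52827985, -0.01598667,  0.10580691]), np.float64(0.0018583881352114003))
0.17830144291207767 yaw -3.754043607791036
(array([0.59165779, 0.16916334, 0.17422229]), np.float64(0.008814889458341586))
clip [0.58582043 0.17817585 0.2       ]
```

```bash
cat >> h.py <<'E'
from scipy.spatial.transform import Rotation as Ro
psi=np.radians(-3.6)
xh=np.array([np.cos(psi),np.sin(psi),0]);yh=np.array([-np.sin(psi),np.cos(psi),0]);zw=np.array([0,0,1.])
up=np.cos(.31)*zw+np.sin(.31)*xh
def rot(zt,y=yh):
    zt=zt/np.linalg.norm(zt); y=y-zt*(y@zt); y/=np.linalg.norm(y); return np.stack([np.cross(y,zt),y,zt],1)
def go(p,R=None,s=None):
    s=s or arm.sense();R0=s['tool_rot']
    d=R0.T@(np.asarray(p)-s['tcp_pos'])*100
    w=np.zeros(3) if R is None else np.degrees(Ro.from_matrix(R0.T@R).as_rotvec())
    print('row',d.round(2),w.round(1)); return d,w
def st():
    s=arm.sense();print(s['time_s'],'q',s['joint_positions'].round(3),'p',s['tcp_pos'].round(4),'F',s['wrist_force'].round(2),'g',round(s['gripper_width'],3),'z',s['tool_rot'][:,2].round(3),'y',s['tool_rot'][:,1].round(3)); return s
E
python3 - <<'E'
from h import *
Rb=rot(np.sin(.3)*xh-np.cos(.3)*zw)
st();go([.40,-.131,.2],Rb)
E
```

```text
0.1 q [ 1.218  0.053  1.402  0.     1.689 -0.07 ] p [0.1464 0.5039 0.2306] F [-0.19  0.08  0.25] g 1.001 z [-0.    -0.001 -1.   ] y [ 0.279  0.96  -0.001]
row [-42.07 -53.89   3.13] [ -2.  -17.1 -12.5]
```

```bash
python3 -m jog '[-2,-2.5,0,0,-0.5,-0.5,255, -4.5,-5.8,0.2,-0.2,-1.5,-1,255, -7,-9,0.5,-0.4,-2.5,-2,255, -10,-12.5,0.8,-0.5,-4,-3,255, -13,-16.5,1,-0.6,-5,-4,255, -16,-20,1.2,-0.8,-6,-5,255, -19,-24,1.5,-1,-8,-6,255, -22,-28,1.7,-1,-9,-6.5,255, -25,-32,2,-1.2,-10,-7,255, -28,-36,2.2,-1.4,-11,-8,255]' 20; python3 - <<'E'
from h import *
Rb=rot(np.sin(.3)*xh-np.cos(.3)*zw)
st();go([.40,-.131,.2],Rb)
E
```

```text
time_s: 1.1
tcp_pos: [0.3148, 0.0789, 0.209]
tool_rot: [[-0.971, 0.14, 0.193], [0.139, 0.99, -0.016], [-0.193, 0.011, -0.981]]
wrist_force: [1.7, 0.5, 0.4]
gripper_width: -0.001
1.1 q [ 0.175 -0.733  2.062 -0.05   1.623 -1.262] p [0.3148 0.0789 0.209 ] F [1.65 0.54 0.38] g -0.001 z [ 0.193 -0.016 -0.981] y [0.14  0.99  0.011]
row [-11.02 -19.6    2.88] [-0.5 -6.  -4.4]
```

```bash
python3 -m jog '[-2,-3.5,0.5,0,-1,-0.5,255, -4.2,-7.5,1,-0.1,-2,-1,255, -6.4,-11.5,1.5,-0.2,-3.5,-2,255, -8.6,-15.5,2,-0.3,-4.5,-3,255, -11,-19.6,2.6,-0.4,-6,-4.4,255, -11,-19.6,2.6,-0.4,-6,-4.4,255, -11,-19.6,2.6,-0.4,-6,-4.4,255]'; python3 - <<'E'
from h import *
Rb=rot(np.sin(.3)*xh-np.cos(.3)*zw)
s=st()
a=np.cos(.3)*zw-np.sin(.3)*xh
pb=np.array([.5184,-.131,.068])
go(pb+a*.04,Rb)
c=shot('scene','scene1.png');t=shot('top','top1.png')
a=cv2.imread('pics/scene1.png')[90:250,215:385]; A=cv2.resize(a,None,fx=2.3,fy=2.3,interpolation=cv2.INTER_CUBIC)
a=cv2.imread('pics/top1.png')[100:260,220:390]; B=cv2.resize(a,None,fx=2.3,fy=2.3,interpolation=cv2.INTER_CUBIC)
cv2.imwrite('pics/z1.png',np.hstack([A,B]))
E
```

```text
time_s: 1.8
tcp_pos: [0.3985, -0.13, 0.2019]
tool_rot: [[-0.954, 0.068, 0.291], [0.065, 0.998, -0.02], [-0.292, 0.0, -0.956]]
wrist_force: [-0.1, 0.2, -0.9]
gripper_width: -0.002
1.8 q [-0.483 -0.492  1.946  0.119  1.417 -1.988] p [ 0.3985 -0.13    0.2019] F [-0.13  0.24 -0.87] g -0.002 z [ 0.291 -0.02  -0.956] y [0.068 0.998 0.   ]
row [-7.53  0.71 12.3 ] [-0.1 -0.2 -0.3]
```

View pics/z1.png

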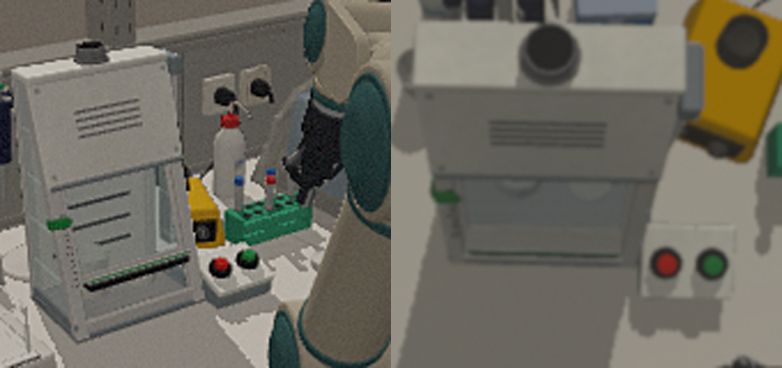

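View pics/scene1.png

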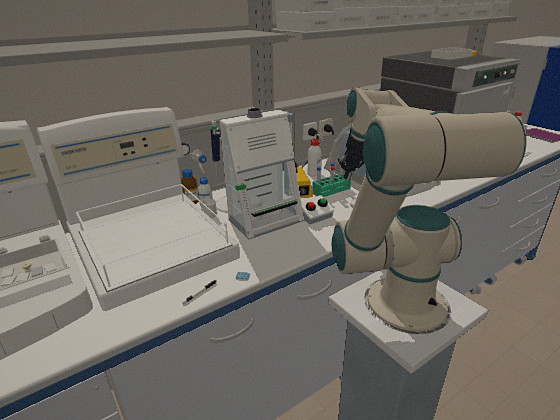

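```bash
python3 - <<'E'
from h import *
a=cv2.imread('pics/scene1.png')[175:225,228:308]; A=cv2.resize(a,None,fx=9,fy=9,interpolation=cv2.INTER_NEAREST)
cv2.imwrite('pics/zz1.png',A)
a=cv2.imread('pics/top1.png')[172:222,232:322]; A=cv2.resize(a,None,fx=8.5,fy=8.5,interpolation=cv2.INTER_NEAREST)
cv2.imwrite('pics/zz2.png',A)
E
```

```text
(no output)
```

View pics/zz1.png

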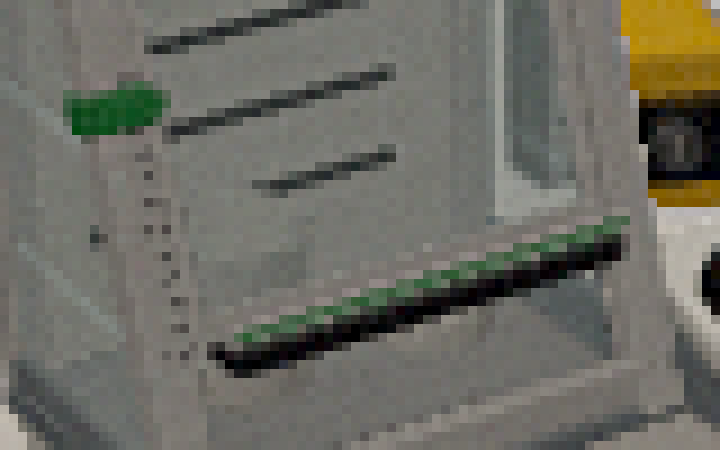

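View pics/zz2.png

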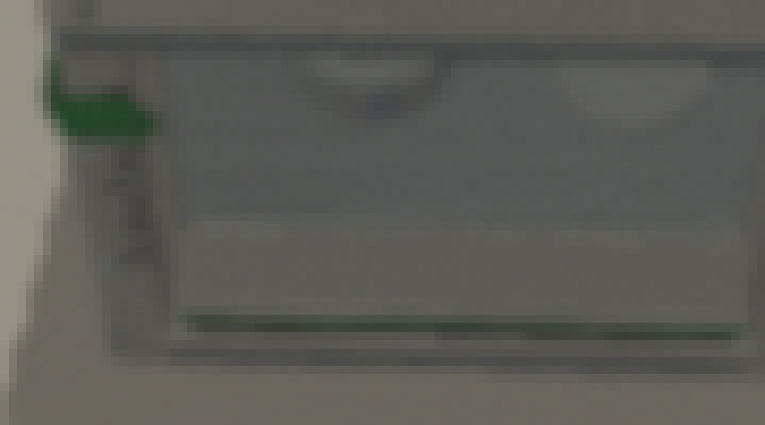

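```bash
python3 -m jog '[-2,0.2,3.2,0,0,0,255, -4,0.4,6.4,-0.1,-0.1,-0.2,255, -6,0.6,9.6,-0.1,-0.2,-0.3,255, -7.5,0.7,12.3,-0.1,-0.2,-0.3,255, -7.5,0.7,12.3,-0.1,-0.2,-0.3,255, -7.5,0.7,12.3,-0.1,-0.2,-0.3,255]'; python3 - <<'E'
from h import *
Rb=rot(np.sin(.3)*xh-np.cos(.3)*zw)
s=st()
a=np.cos(.3)*zw-np.sin(.3)*xh
pb=np.array([.5184,-.131,.068])
go(pb,Rb)
c=shot('scene','scene2.png');t=shot('top','top2.png')
print(proj(c,s['tcp_pos']),proj(t,s['tcp_pos']))
P=tri(ld('scene1.png'),(245.7,185.7),ld('top1.png'),(250,185.9));L=tri(ld('scene1.png'),(253.3,212.1),ld('top1.png'),(253.5,209.4));print(P,L,'dz',(P[0]-L[0])@up, 'dy',(P[0]-L[0])@yh,'dn',(P[0]-L[0])@np.cross(yh,up))
a=cv2.imread('pics/scene2.png')[150:250,265:385]; A=cv2.resize(a,(400,333),interpolation=cv2.INTER_CUBIC)
a=cv2.imread('pics/top2.png')[160:260,290:410]; B=cv2.resize(a,(400,333),interpolation=cv2.INTER_CUBIC)
cv2.imwrite('pics/z2.png',np.hstack([A,B]))
E
```

```text
time_s: 2.5
tcp_pos: [0.5069, -0.128, 0.1073]
tool_rot: [[-0.954, 0.057, 0.296], [0.055, 0.998, -0.018], [-0.296, -0.001, -0.955]]
wrist_force: [0.1, -1.0, 1.7]
gripper_width: 0.001
2.5 q [-0.366 -0.095  1.823  0.099  1.128 -1.909] p [ 0.5069 -0.128   0.1073] F [ 0.1  -1.    1.72] g 0.001 z [ 0.296 -0.018 -0.955] y [ 0.057  0.998 -0.001]
row [ 0.05 -0.23  4.1 ] [0.1 0.  0.3]
(np.float64(324.55114338980053), np.float64(192.83139145890505)) (np.float64(361.79756775365445), np.float64(217.62089619833742))
(array([0.58672671, 0.1629871 , 0.18752317]), np.float64(0.0008107035024342949)) (array([0.53960986, 0.16310196, 0.10442648]), np.float64(0.005104778725281303)) dz 0.09348300435472211 dy 0.00284385760833715 dn 0.019439918529833265
```

View pics/z2.png

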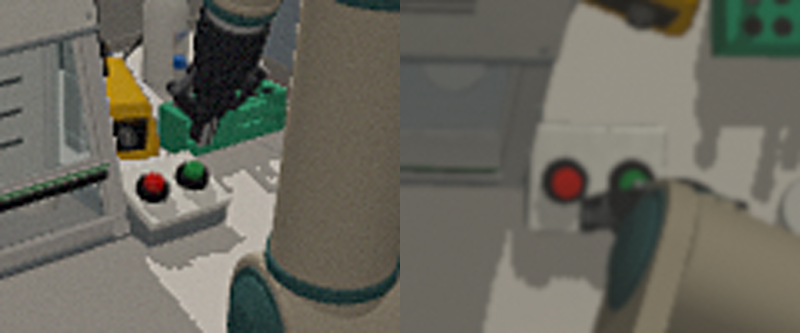

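```bash
python3 -m jog '[0,-0.2,1.5,0,0,0,255, 0,-0.2,2.8,0,0,0,255, 0,-0.2,3.6,0,0,0,255, 0,-0.2,4.1,0,0,0,255, 0,-0.2,4.3,0,0,0,255, 0,-0.2,4.3,0,0,0,255]';  python3 -m jog '[0,0,0.15,0,0,0,255,0,0,0.3,0,0,0,255,0,0,0.3,0,0,0,255]'; python3 -c "
from h import *
st()"
```

```text
time_s: 3.2
tcp_pos: [0.5194, -0.1322, 0.0661]
tool_rot: [[-0.953, 0.06, 0.296], [0.057, 0.998, -0.018], [-0.296, -0.001, -0.955]]
wrist_force: [-4.6, 1.3, 3.1]
gripper_width: 0.001
time_s: 3.5
tcp_pos: [0.5203, -0.1323, 0.0648]
tool_rot: [[-0.953, 0.06, 0.296], [0.057, 0.998, -0.018], [-0.296, -0.001, -0.955]]
wrist_force: [-15.8, 3.6, 15.5]
gripper_width: -0.004
3.5 q [-0.364  0.     1.823  0.103  1.033 -1.915] p [ 0.5203 -0.1323  0.0648] F [-15.8    3.57  15.51] g -0.004 z [ 0.296 -0.018 -0.955] y [ 0.06   0.998 -0.001]
```

```bash
python3 - <<'E'
from h import *
c=shot('scene','scene3.png');t=shot('top','top3.png')
st()
a=cv2.imread('pics/scene3.png')[170:230,285:345]; A=cv2.resize(a,(400,400),interpolation=cv2.INTER_CUBIC)
a=cv2.imread('pics/scene1.png')[170:230,285:345]; B=cv2.resize(a,(400,400),interpolation=cv2.INTER_CUBIC)
cv2.imwrite('pics/z3.png',np.hstack([A,B]))
E
```

```text
3.6 q [-0.364  0.     1.823  0.103  1.032 -1.915] p [ 0.5203 -0.1323  0.0648] F [-15.58   4.23  15.11] g -0.006 z [ 0.296 -0.019 -0.955] y [ 0.06   0.998 -0.001]
```

View pics/z3.png

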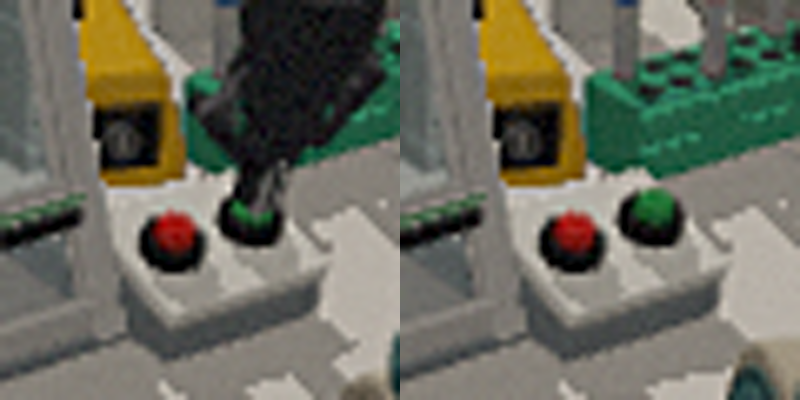

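```bash
python3 -m jog '[0,0,-1,0,0,0,255, 0.2,0.3,-1.5,0,0,0,255, 0.2,0.3,-1.5,0,0,0,255]'; python3 -m jog '[0,0,0.6,0,0,0,255, 0,0,1.0,0,0,0,255, 0,0,1.1,0,0,0,255]';python3 -m jog '[0,0,0.1,0,0,0,255, 0,0,0.1,0,0,0,255]';python3 -m jog '[0,0,0.2,0,0,0,255, 0,0,0.2,0,0,0,255]'; python3 - <<'E'
from h import *
c=shot('scene','scene4.png');t=shot('top','top4.png')
st()
a=cv2.imread('pics/scene4.png')[170:230,285:345]; A=cv2.resize(a,(400,400),interpolation=cv2.INTER_CUBIC)
a=cv2.imread('pics/top4.png')[180:240,325:385]; B=cv2.resize(a,(400,400),interpolation=cv2.INTER_CUBIC)
cv2.imwrite('pics/z4.png',np.hstack([A,B]))
E
```

```text
time_s: 3.9
tcp_pos: [0.5147, -0.1289, 0.0779]
tool_rot: [[-0.953, 0.06, 0.298], [0.057, 0.998, -0.019], [-0.299, -0.001, -0.954]]
wrist_force: [-0.2, 0.1, -0.6]
gripper_width: -0.005
time_s: 4.2
tcp_pos: [0.5178, -0.1291, 0.0659]
tool_rot: [[-0.953, 0.06, 0.296], [0.057, 0.998, -0.018], [-0.297, -0.001, -0.955]]
wrist_force: [-0.8, -0.1, 3.6]
gripper_width: -0.001
time_s: 4.4
tcp_pos: [0.5179, -0.1292, 0.0654]
tool_rot: [[-0.953, 0.06, 0.296], [0.057, 0.998, -0.018], [-0.297, -0.001, -0.955]]
wrist_force: [-2.0, -0.9, 4.0]
gripper_width: 0.0
time_s: 4.6
tcp_pos: [0.5184, -0.1292, 0.0643]
tool_rot: [[-0.953, 0.06, 0.296], [0.057, 0.998, -0.018], [-0.297, -0.001, -0.955]]
wrist_force: [-7.9, 2.1, 10.4]
gripper_width: 0.002
4.7 q [-0.359 -0.007  1.831  0.101  1.031 -1.91 ] p [ 0.5184 -0.1292  0.0643] F [-8.14  1.99  9.96] g 0.002 z [ 0.296 -0.019 -0.955] y [ 0.06   0.998 -0.001]
```

View pics/z4.png

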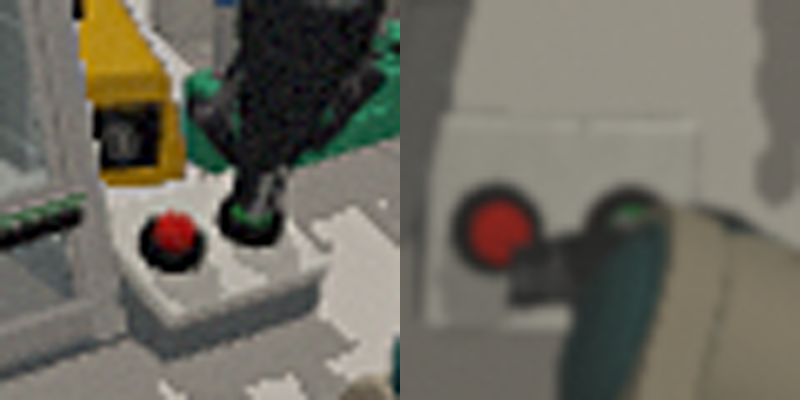

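```bash
python3 -m jog '[0,0,-1.5,0,0,0,255, 0,0,-4,0,0,0,255, 0,0,-7,0,0,0,255,0,0,-7,0,0,0,255]'; cat > kin.py <<'E'
from h import *
from scipy.optimize import least_squares
rz=lambda a:Ro.from_euler('z',a).as_matrix(); ry=lambda a:Ro.from_euler('y',a).as_matrix()
def fk(q,k):
    h,ox,oy,L1,ax,L2,d6=k[:7]
    A=rz(q[0]); B=A@ry(q[1]); C=B@ry(q[2]); W=C@rz(q[3])@ry(q[4])
    p=np.array([0,0,h])+A@[ox,oy,0]+B@[0,0,L1]+C@[ax,0,L2]+W@[0,0,d6]
    return p, W@rz(np.pi/2+q[5])
D=[([1.218,.053,1.402,0,1.689,-.07],[.1464,.5039,.2306]),([.175,-.733,2.062,-.05,1.623,-1.262],[.3148,.0789,.209]),([-.483,-.492,1.946,.119,1.417,-1.988],[.3985,-.13,.2019]),([-.366,-.095,1.823,.099,1.128,-1.909],[.5069,-.128,.1073]),([-.364,0,1.823,.103,1.032,-1.915],[.5203,-.1323,.0648]),([-.359,-.007,1.831,.101,1.031,-1.91],[.5184,-.1292,.0643])]
E
python3 - <<'E'
from kin import *
s=arm.sense();D.append((s['joint_positions'],s['tcp_pos']))
R=fk(s['joint_positions'],[0]*7)[1];print((R-s['tool_rot']).round(3))
f=lambda k:np.concatenate([fk(q,k)[0]-p for q,p in D])
r=least_squares(f,[.3,0,.04,.4,0,.4,.25]);print(r.x.round(4),np.abs(r.fun).max(),np.linalg.svd(r.jac)[1].round(3)); np.save('k.npy',r.x)
st()
E
```

```text
time_s: 5.1
tcp_pos: [0.4989, -0.1286, 0.1344]
tool_rot: [[-0.951, 0.06, 0.302], [0.056, 0.998, -0.021], [-0.303, -0.003, -0.953]]
wrist_force: [0.8, -0.2, 0.2]
gripper_width: 0.004
[[-0.  0. -0.]
 [ 0. -0. -0.]
 [ 0. -0.  0.]]
[ 0.209  -0.001   0.0368  0.3544  0.1086  0.4972  0.282 ] 0.00034075895525695343 [5.239 3.726 2.649 0.623 0.38  0.335 0.088]
5.1 q [-0.374 -0.151  1.819  0.098  1.181 -1.908] p [ 0.4989 -0.1286  0.1344] F [ 0.79 -0.22  0.23] g 0.004 z [ 0.302 -0.021 -0.953] y [ 0.06   0.998 -0.003]
```

```bash
cat >> kin.py <<'E'
k=np.load('k.npy')
lo=np.array([-2.9,-.91,.12,-1.06,.26,-2.93])+.02;hi=np.array([2.9,2.17,2.37,4.2,2.73,2.93])-.02
def ik(p,R,q0):
    def f(q):
        pp,RR=fk(q,k); return np.concatenate([(pp-p)*5,Ro.from_matrix(RR.T@R).as_rotvec()])
    r=least_squares(f,np.clip(q0,lo+1e-3,hi-1e-3),bounds=(lo,hi)); return r.x,np.abs(r.fun).max()
LU=np.array([.537,.073,.084])
def pushpose(th,be,flip,clear,rise=0,yoff=0,past=.012):
    h=np.cos(be)*xh+np.sin(be)*yh
    z=np.cos(th)*h-np.sin(th)*zw
    yy=np.cross(zw,h)*(1 if not flip else -1)
    R=rot(z,yy)
    c=LU+yoff*yh+up*(rise-.011-clear)
    return c+z*past,R
E
python3 - <<'E'
from kin import *
q0=arm.sense()['joint_positions']
for th in(18,30,45):
  for be in(-60,-40,-20,0,20,40,60):
    for fl in(0,1):
      best=None
      for j4 in(-.9,0,.8,1.57,2.4,3.1,4.0):
        for j6 in(-2,0,2):
          q=[0,-.3,1.9,j4,1.,j6]
          p,R=pushpose(np.radians(th),np.radians(be),fl,.015)
          x,e=ik(p,R,q)
          if e<2e-3:
            p2,R2=pushpose(np.radians(th),np.radians(be),fl,0,.11)
            x2,e2=ik(p2,R2,x)
            if e2<2e-3 and (best is None or np.abs(x2-x).max()<np.abs(best[1]-best[0]).max()): best=(x,x2)
      if best is not None:
        w=[fk(b,np.r_[k[:6],0])[0].round(2) for b in best]
        print(th,be,fl,best[0].round(2),best[1].round(2),'wrist',w[0],w[1])
E
```

```text
18 20 0 [-0.13 -0.01  2.34  2.35  0.56  2.15] [-0.12 -0.29  2.24  1.68  0.39  2.89] wrist [0.28 0.   0.14] [ 0.32 -0.    0.26]
18 20 1 [-0.13 -0.01  2.34  2.35  0.56 -0.99] [-0.12 -0.29  2.24  1.68  0.39 -0.25] wrist [0.28 0.   0.14] [ 0.32 -0.    0.26]
18 40 0 [-0.35  0.12  2.2   1.74  0.93  2.43] [-0.32 -0.12  2.11  1.49  0.89  2.86] wrist [ 0.32 -0.08  0.14] [ 0.36 -0.08  0.26]
18 40 1 [-0.35  0.12  2.2   1.74  0.93 -0.71] [-0.32 -0.12  2.11  1.49  0.89 -0.28] wrist [ 0.32 -0.08  0.14] [ 0.36 -0.08  0.26]
18 60 0 [-0.44  0.3   1.98  1.42  1.26  2.48] [-0.41  0.1   1.88  1.35  1.29  2.79] wrist [ 0.39 -0.14  0.14] [ 0.43 -0.14  0.26]
18 60 1 [-0.44  0.3   1.98  1.42  1.26 -0.66] [-0.41  0.1   1.88  1.35  1.29 -0.35] wrist [ 0.39 -0.14  0.14] [ 0.43 -0.14  0.26]
30 20 1 [-0.1  -0.14  2.3   1.66  0.33 -0.29] [-0.09 -0.32  2.15  0.86  0.44  0.57] wrist [0.3  0.01 0.19] [0.34 0.01 0.31]
30 40 1 [-0.3  -0.01  2.18  1.4   0.78 -0.35] [-0.27 -0.18  2.03  1.12  0.86  0.07] wrist [ 0.34 -0.07  0.19] [ 0.38 -0.07  0.31]
30 60 1 [-0.38  0.17  1.98  1.21  1.14 -0.45] [-0.36  0.03  1.84  1.11  
[... 611 characters left out ...]
0.26  1.98 -0.21  0.65 -1.27] wrist [0.34 0.09 0.25] [0.38 0.08 0.37]
45 0 1 [ 0.14 -0.16  2.17 -0.39  0.39  2.08] [ 0.12 -0.26  1.98 -0.21  0.65  1.87] wrist [0.34 0.09 0.25] [0.38 0.08 0.37]
45 20 0 [-0.05 -0.17  2.17  0.58  0.44 -2.34] [-0.05 -0.26  1.98  0.37  0.7  -2.1 ] wrist [0.35 0.02 0.25] [0.38 0.02 0.37]
45 20 1 [-0.05 -0.17  2.17  0.58  0.44  0.8 ] [-0.05 -0.26  1.98  0.37  0.7   1.04] wrist [0.35 0.02 0.25] [0.38 0.02 0.37]
45 40 1 [-0.2  -0.07  2.09  0.88  0.75  0.18] [-0.19 -0.16  1.9   0.7   0.94  0.46] wrist [ 0.38 -0.04  0.25] [ 0.41 -0.04  0.37]
45 60 1 [-0.28  0.08  1.93  0.89  1.05 -0.13] [-0.27 -0.    1.75  0.8   1.22  0.1 ] wrist [ 0.42 -0.09  0.25] [ 0.46 -0.09  0.37]
```

```bash
python3 - <<'E'
from kin import *
q0=arm.sense()['joint_positions']
for th in(30,34,38,42):
  for be in(-30,-20,-10,0,10,20):
    for fl in(0,):
      for yo in (-.04,0,.04):
        p,R=pushpose(np.radians(th),np.radians(be),fl,.015,yoff=yo)
        p2,R2=pushpose(np.radians(th),np.radians(be),fl,0,.11,yoff=yo)
        x2,e2=ik(p2,R2,q0); x,e=ik(p,R,x2)
        if max(e,e2)<2e-3: print(th,be,yo,x.round(2),x2.round(2))
E
```

```text
38 -10 -0.04 [ 0.14 -0.16  2.23 -1.    0.36 -0.36] [ 0.12 -0.29  2.06 -0.54  0.57 -0.87]
38 0 0.04 [ 0.27 -0.11  2.19 -0.97  0.32 -0.42] [ 0.24 -0.25  2.02 -0.48  0.53 -0.96]
38 20 -0.04 [-0.2  -0.18  2.25  1.05  0.43 -2.89] [-0.18 -0.3   2.07  0.65  0.63 -2.42]
38 20 0 [-0.07 -0.17  2.24  0.97  0.34 -2.74] [-0.07 -0.3   2.06  0.54  0.57 -2.26]
42 -30 -0.04 [ 0.29 -0.02  2.06 -0.99  0.75 -0.06] [ 0.26 -0.13  1.89 -0.78  0.91 -0.38]
42 -30 0 [ 0.38  0.04  2.01 -0.99  0.82  0.  ] [ 0.34 -0.08  1.84 -0.81  0.97 -0.31]
42 -30 0.04 [ 0.47  0.09  1.95 -0.98  0.89  0.05] [ 0.42 -0.02  1.79 -0.83  1.03 -0.24]
42 -20 -0.04 [ 0.22 -0.1   2.14 -0.93  0.58 -0.27] [ 0.19 -0.21  1.96 -0.66  0.76 -0.63]
42 -20 0 [ 0.32 -0.05  2.09 -0.97  0.65 -0.17] [ 0.29 -0.16  1.92 -0.71  0.82 -0.52]
42 -20 0.04 [ 0.42  0.01  2.03 -0.98  0.72 -0.1 ] [ 0.37 -0.1   1.87 -0.76  0.87 -0.43]
42 -10 -0.04 [ 0.13 -0.16  2.19 -0.75  0.41 -0.61] [ 0.11 -0.27  2.01 -0.44  0.64 -0.97]
42 -10 0 [ 0.24 -0.11  2.15 -0.85  0.47 -0.44] [ 0.21 -0.23  1.98 -0.54  0.68 -0.82]
42 -10 0.04 [ 0.35 -0.06  2.1  -0.92  0.54 -0.31] [ 0.31 -0.18  1.93 -0.62  0.73 -0.69]
42 0 -0.04 [ 0.03 -0.2   2.23 -0.24  0.29 -1.28] [ 0.02 -0.31  2.04 -0.11  0.57 -1.42]
42 0 0 [ 0.15 -0.16  2.2  -0.51  0.32 -0.94] [ 0.13 -0.27  2.02 -0.26  0.59 -1.23]
42 0 0.04 [ 0.26 -0.12  2.16 -0.7   0.37 -0.69] [ 0.23 -0.23  1.98 -0.38  0.61 -1.06]
42 10 -0.04 [-0.08 -0.21  2.23  0.46  0.32 -2.14] [-0.08 -0.31  2.04  0.25  0.59 -1.91]
42 10 0 [ 0.04 -0.19  2.21  0.18  0.28 -1.79] [ 0.03 -0.29  2.03  0.11  0.57 -1.72]
42 20 -0.04 [-0.18 -0.18  2.21  0.83  0.47 -2.67] [-0.17 -0.29  2.02  0.54  0.69 -2.31]
42 20 0 [-0.06 -0.17  2.2   0.72  0.39 -2.48] [-0.06 -0.28  2.02  0.44  0.64 -2.16]
42 20 0.04 [ 0.06 -0.15  2.19  0.55  0.33 -2.25] [ 0.05 -0.26  2.    0.32  0.6  -2.  ]
```

```bash
cat > plan.py <<'E'
from kin import *
import sys
def rows(qs,i0,s):
    # rows relative to pose s (tcp,R)
    p0,R0=s
    for q in qs:
        p,R=fk(q,k); d=R0.T@(p-p0)*100; w=np.degrees(Ro.from_matrix(R0.T@R).as_rotvec())
        print(d.round(1),w.round(0),p.round(3))
E
python3 - <<'E'
from plan import *
s=arm.sense();q0=s['joint_positions']
th,be=np.radians(30),np.radians(40)
p,R=pushpose(th,be,1,.02,past=-.08)
x,e=ik(p,R,[-.3,-.05,2.18,1.4,.78,-.35]);print(p,x.round(3),e)
p1,R1=pushpose(th,be,1,.02);x1,e1=ik(p1,R1,x);print(p1,x1.round(2),e1)
# mid: first up/back
N=20
for i in range(0,N+1,2):
    q=q0+(x-q0)*i/N; pp,RR=fk(q,k); print(i,pp.round(3),RR[:,2].round(2))
E
```

```text
[0.47179717 0.03248053 0.09447766] [-0.512 -0.305  2.319  1.209  1.005 -0.222] 2.3112323432786372e-09
[0.53592654 0.07976079 0.04847766] [-0.3  -0.    2.18  1.41  0.78 -0.37] 1.1472114027946665e-11
0 [ 0.499 -0.129  0.134] [ 0.3  -0.02 -0.95]
2 [ 0.494 -0.104  0.12 ] [ 0.33  0.07 -0.94]
4 [ 0.489 -0.08   0.108] [ 0.35  0.16 -0.92]
6 [ 0.485 -0.057  0.1  ] [ 0.39  0.24 -0.89]
8 [ 0.482 -0.037  0.094] [ 0.42  0.32 -0.85]
10 [ 0.479 -0.018  0.091] [ 0.46  0.38 -0.8 ]
12 [ 0.477 -0.002  0.089] [ 0.5   0.43 -0.75]
14 [0.476 0.011 0.089] [ 0.55  0.47 -0.69]
16 [0.474 0.021 0.09 ] [ 0.6   0.5  -0.63]
18 [0.473 0.028 0.092] [ 0.65  0.51 -0.56]
20 [0.472 0.032 0.094] [ 0.7   0.51 -0.5 ]
```

```bash
python3 - <<'E'
from plan import *
s=arm.sense();q0=s['joint_positions']
th,be=np.radians(30),np.radians(40)
p,R=pushpose(th,be,1,.02,past=-.08)
x,e=ik(p,R,[-.5,-.3,2.3,1.2,1.,-.22])
qm=(q0+x)/2; _,Rm=fk(qm,k); xm,e=ik(np.array([.42,-.05,.18]),Rm,qm);print(xm.round(3),e); np.save('xm.npy',xm);np.save('x.npy',x)
rows([q0+(xm-q0)*i/10 for i in range(1,11)],0,(s['tcp_pos'],s['tool_rot']))
E
```

```text
[-0.608 -0.492  2.076  0.623  1.397 -1.043] 6.068888535870264e-15
[ 1.   0.6 -0.6] [-3. -0.  7.] [ 0.488 -0.122  0.137]
[ 1.9  1.2 -1.2] [-5. -0. 14.] [ 0.478 -0.115  0.14 ]
[ 2.7  1.9 -1.8] [-8. -0. 22.] [ 0.469 -0.107  0.144]
[ 3.4  2.7 -2.5] [-10.   0.  29.] [ 0.46  -0.1    0.148]
[ 4.1  3.4 -3.2] [-13.   1.  35.] [ 0.452 -0.092  0.152]
[ 4.7  4.2 -3.9] [-16.   1.  42.] [ 0.445 -0.083  0.157]
[ 5.3  5.  -4.6] [-19.   2.  49.] [ 0.438 -0.075  0.162]
[ 5.8  5.8 -5.3] [-22.   3.  55.] [ 0.431 -0.067  0.168]
[ 6.2  6.6 -6.1] [-24.   4.  62.] [ 0.425 -0.058  0.174]
[ 6.6  7.4 -6.9] [-27.   5.  68.] [ 0.42 -0.05  0.18]
```

```bash
python3 -m jog '[1,0.6,-0.6,-3,0,7,255, 1.9,1.2,-1.2,-5,0,14,255, 2.7,1.9,-1.8,-8,0,22,255, 3.4,2.7,-2.5,-10,0,29,255, 4.1,3.4,-3.2,-13,1,35,255, 4.7,4.2,-3.9,-16,1,42,255, 5.3,5,-4.6,-19,2,49,255, 5.8,5.8,-5.3,-22,3,55,255, 6.2,6.6,-6.1,-24,4,62,255, 6.6,7.4,-6.9,-27,5,68,255]'; python3 - <<'E'
from plan import *
s=st();q0=s['joint_positions']; x=np.load('x.npy')
rows([q0+(x-q0)*i/10 for i in range(1,11)],0,(s['tcp_pos'],s['tool_rot']))
E
```

```text
time_s: 6.1
tcp_pos: [0.4185, -0.0486, 0.176]
tool_rot: [[-0.401, 0.792, 0.461], [0.897, 0.238, 0.372], [0.185, 0.562, -0.806]]
wrist_force: [0.2, -0.4, -0.5]
gripper_width: -0.001
6.1 q [-0.599 -0.5    2.087  0.614  1.386 -1.024] p [ 0.4185 -0.0486  0.176 ] F [ 0.24 -0.42 -0.45] g -0.001 z [ 0.461  0.372 -0.806] y [0.792 0.238 0.562]
[0.7 0.5 1.6] [-3.  2.  6.] [ 0.427 -0.035  0.167]
[1.2 1.  3. ] [-5.  4. 13.] [ 0.435 -0.024  0.159]
[1.8 1.4 4.4] [-7.  6. 20.] [ 0.442 -0.013  0.151]
[2.2 1.7 5.7] [-9.  8. 27.] [ 0.449 -0.003  0.144]
[2.6 1.9 6.9] [-11.  10.  34.] [0.455 0.005 0.136]
[3.  2.1 8. ] [-12.  12.  41.] [0.46  0.013 0.128]
[3.3 2.1 9.1] [-14.  14.  49.] [0.464 0.019 0.121]
[ 3.5  2.  10.1] [-15.  16.  57.] [0.467 0.025 0.112]
[ 3.6  1.9 11.1] [-16.  18.  64.] [0.47  0.029 0.104]
[ 3.6  1.6 12. ] [-17.  19.  72.] [0.472 0.032 0.094]
```

```bash
python3 -m jog '[0.7,0.5,1.5,-3,2,6,255, 1.2,1,3,-5,4,13,255, 1.8,1.4,4.4,-7,6,20,255, 2.2,1.7,5.7,-9,8,27,255, 2.6,1.9,6.9,-11,10,34,255, 3,2.1,8,-12,12,41,255, 3.3,2.1,9.1,-14,14,49,255, 3.5,2,10.1,-15,16,57,255, 3.6,1.9,11.1,-16,18,64,255, 3.6,1.6,12,-17,19,72,255]'; python3 -m jog '[0,0,0,0,0,0,255]'; python3 - <<'E'
from plan import *
s=st()
p1,R1=pushpose(np.radians(30),np.radians(40),1,.02); go(p1,R1,s)
c=shot('scene','scene5.png');t=shot('top','top5.png')
a=cv2.imread('pics/scene5.png')[150:250,225:345]; A=cv2.resize(a,(400,333),interpolation=cv2.INTER_CUBIC)
a=cv2.imread('pics/top5.png')[170:270,230:350]; B=cv2.resize(a,(400,333),interpolation=cv2.INTER_CUBIC)
cv2.imwrite('pics/z5.png',np.hstack([A,B]))
print(proj(c,s['tcp_pos']),proj(t,s['tcp_pos']))
E
```

```text
time_s: 7.1
tcp_pos: [0.4718, 0.0317, 0.0936]
tool_rot: [[0.399, 0.591, 0.701], [0.303, -0.807, 0.507], [0.865, 0.01, -0.501]]
wrist_force: [0.7, 0.6, 0.4]
gripper_width: 0.001
time_s: 7.2
tcp_pos: [0.4706, 0.0326, 0.0925]
tool_rot: [[0.399, 0.594, 0.698], [0.306, -0.804, 0.509], [0.864, 0.011, -0.503]]
wrist_force: [0.3, 0.2, 0.3]
gripper_width: 0.002
7.2 q [-0.506 -0.314  2.328  1.206  0.995 -0.227] p [0.4706 0.0326 0.0925] F [0.33 0.18 0.31] g 0.002 z [ 0.698  0.509 -0.503] y [ 0.594 -0.804  0.011]
row [0.25 0.04 9.18] [0.3 0.2 0.5]
(np.float64(296.15546361824556), np.float64(212.224817710573)) (np.float64(301.92339730475527), np.float64(233.38914857526245))
```

View pics/z5.png

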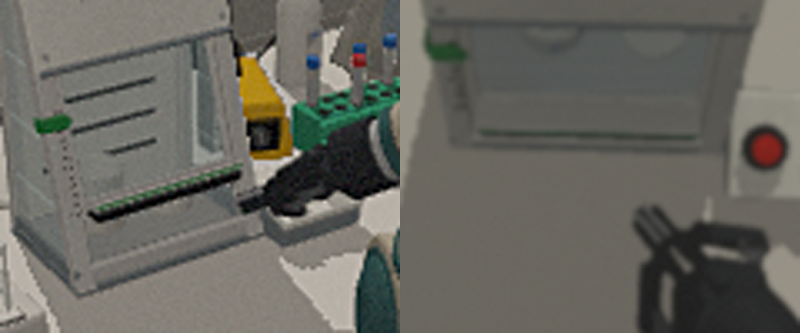

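```bash
python3 -m jog '[0,0,2.5,0,0,0,255, 0.1,0,5,0,0,0,255, 0.2,0,7,0,0,0,255, 0.25,0,8.5,0,0,0,255, 0.25,0,9.2,0,0,0,255, 0.25,0,9.2,0,0,0,255, 0.25,0,9.2,0,0,0,255]'; python3 - <<'E'
from plan import *
s=st()
print('up in tool',(s['tool_rot'].T@up).round(3))
c=shot('scene','scene6.png');t=shot('top','top6.png')
a=cv2.imread('pics/scene6.png')[150:250,225:345]; A=cv2.resize(a,(400,333),interpolation=cv2.INTER_CUBIC)
a=cv2.imread('pics/top6.png')[170:270,230:350]; B=cv2.resize(a,(400,333),interpolation=cv2.INTER_CUBIC)
cv2.imwrite('pics/z6.png',np.hstack([A,B]))
E
```

```text
time_s: 8.0
tcp_pos: [0.5376, 0.0788, 0.0519]
tool_rot: [[0.393, 0.595, 0.701], [0.31, -0.804, 0.508], [0.866, 0.017, -0.501]]
wrist_force: [-0.1, 0.8, 0.3]
gripper_width: -0.0
8.0 q [-0.291 -0.015  2.183  1.401  0.772 -0.365] p [0.5376 0.0788 0.0519] F [-0.1   0.76  0.32] g -0.0 z [ 0.701  0.508 -0.501] y [ 0.595 -0.804  0.017]
up in tool [ 0.938  0.213 -0.273]
```

View pics/z6.png

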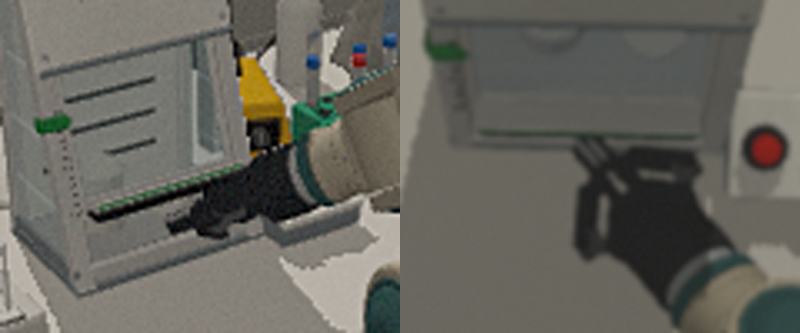

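```bash
python3 - <<'E'
from plan import *
n=np.cross(yh,up); print(n)
t=ld('top6.png'); s=arm.sense(); print('tip proj',proj(t,s['tcp_pos']))
for th in (25,30,35):
  for be in (10,15,20,25,30,40):
    for past in(.02,):
     for yo in(-.03,0,.03):
      xs=[];q=[-.2,-.1,2.25,1.5,.5,-.3]
      ok=1
      for rise in(0,.05,.11):
        p,R=pushpose(np.radians(th),np.radians(be),1,.0 if rise else .012,rise,yo,past); q,e=ik(p,R,q); ok&=e<2e-3; xs.append(q)
      p,R=pushpose(np.radians(th),np.radians(be),1,0,0,yo,past)
      kn=[((p+R@[xx,yy,-.045])-(LU+yo*yh)) for yy in(-.048,.048) for xx in(.012,)]
      if ok: print(th,be,yo,[x[[2,3,4,5]].round(2).tolist() for x in xs],'knuckle n',[round(a@n,3) for a in kn],'up',[round(a@up,3) for a in kn])
E
```

```text
[ 0.95045436 -0.05979752 -0.30505864]
tip proj (np.float64(284.0789858817422), np.float64(211.12699264054626))
25 15 -0.03 [[2.32, 2.13, 0.36, -0.73], [2.27, 1.61, 0.3, -0.19], [2.19, 1.14, 0.33, 0.31]] knuckle n [np.float64(-0.035), np.float64(-0.011)] up [np.float64(0.0), np.float64(0.008)]
25 20 -0.03 [[2.31, 1.92, 0.47, -0.61], [2.25, 1.55, 0.43, -0.19], [2.18, 1.23, 0.45, 0.16]] knuckle n [np.float64(-0.038), np.float64(-0.007)] up [np.float64(-0.001), np.float64(0.009)]
25 20 0 [[2.3, 2.05, 0.4, -0.68], [2.25, 1.6, 0.35, -0.2], [2.18, 1.19, 0.37, 0.24]] knuckle n [np.float64(-0.038), np.float64(-0.007)] up [np.float64(-0.001), np.float64(0.009)]
25 25 -0.03 [[2.28, 1.78, 0.58, -0.55], [2.23, 1.51, 0.56, -0.22], [2.15, 1.27, 0.58, 0.07]] knuckle n [np.float64(-0.041), np.float64(-0.002)] up [np.float64(-0.002), np.float64(0.011)]
25 25 0 [[2.28, 1.87, 0.51, -0.58], [2.23, 1.54, 0.48, -0.21], [2.16, 1.26, 0.5, 0.12]] knuckle n [np.float64(-0.041), np.float64(-0.002)] up [np.float64(-0.002), np.float64(0.011)]
25 25 0.03 [[2.28, 1.98, 0.43, -0.64], [2.23, 1.58, 0.39, -0.21], [2.15
[... 4683 characters left out ...]
6, -0.01], [2.13, 1.0, 0.53, 0.3], [2.04, 0.83, 0.61, 0.51]] knuckle n [np.float64(-0.041), np.float64(0.004)] up [np.float64(0.001), np.float64(0.016)]
35 40 -0.03 [[2.13, 1.22, 0.8, -0.21], [2.06, 1.09, 0.85, -0.01], [1.97, 0.99, 0.91, 0.15]] knuckle n [np.float64(-0.047), np.float64(0.012)] up [np.float64(-0.001), np.float64(0.018)]
35 40 0 [[2.14, 1.23, 0.74, -0.17], [2.07, 1.09, 0.79, 0.04], [1.98, 0.98, 0.86, 0.2]] knuckle n [np.float64(-0.047), np.float64(0.012)] up [np.float64(-0.001), np.float64(0.018)]
35 40 0.03 [[2.14, 1.25, 0.67, -0.14], [2.08, 1.08, 0.73, 0.09], [1.99, 0.96, 0.8, 0.26]] knuckle n [np.float64(-0.047), np.float64(0.012)] up [np.float64(-0.001), np.float64(0.018)]
```

```bash
python3 - <<'E'
from plan import *
s=arm.sense()
a=(np.radians(28),np.radians(21),1)
p,R=pushpose(*a,.015,0,-.02,-.05); x,e=ik(p,R,s['joint_positions']);print(p,x.round(2),e);go(p,R,s)
p,R=pushpose(*a,.015,0,-.02,.02); x,e=ik(p,R,x);print(p,x.round(2),e)
E
python3 -m jog '[0,0,-2.5,0,0,0,255,0,0,-5,0,0,0,255,0,0,-6,0,0,0,255]'; python3 - <<'E'
from plan import *
s=st()
a=(np.radians(28),np.radians(21),1)
p,R=pushpose(*a,.015,0,-.02,-.05);go(p,R,s)
E
```

```text
[0.48570111 0.04033562 0.08271291] [-0.31 -0.34  2.35  1.21  0.62  0.05] 0.09131470864783858
row [-0.57  0.04 -7.12] [-16.2   1.8  10.1]
[0.5446792  0.05881824 0.0498499 ] [-0.17 -0.09  2.29  1.77  0.42 -0.45] 1.1102230246251565e-15
time_s: 8.4
tcp_pos: [0.4949, 0.0475, 0.0826]
tool_rot: [[0.393, 0.593, 0.702], [0.31, -0.805, 0.507], [0.866, 0.018, -0.5]]
wrist_force: [0.4, -0.8, -0.7]
gripper_width: 0.002
8.4 q [-0.425 -0.219  2.281  1.265  0.907 -0.264] p [0.4949 0.0475 0.0826] F [ 0.41 -0.79 -0.67] g 0.002 z [ 0.702  0.507 -0.5  ] y [ 0.593 -0.805  0.018]
row [-0.57  0.03 -1.01] [-16.1   1.8  10.1]
```

```bash
python3 - <<'E'
from plan import *
s=arm.sense();q=s['joint_positions']
a=(np.radians(28),np.radians(21),1)
p,R=pushpose(*a,.015,0,-.02,.02); x,e=ik(p,R,[-.17,-.09,2.29,1.77,.42,-.45])
for past in (-.03,-.02,-.01,0,.01,.02):
    p,R=pushpose(*a,.017,0,-.02,past); y,e=ik(p,R,x);print(past,y.round(2),round(e,4));go(p,R,s)
rows([q+(x-q)*i/8 for i in range(1,9)],0,(s['tcp_pos'],s['tool_rot']))
E
```

```text
-0.03 [-0.27 -0.27  2.35  1.38  0.53 -0.09] 0.0606
row [-0.75  0.54  0.96] [-16.1   1.8  10.1]
-0.02 [-0.24 -0.24  2.35  1.47  0.49 -0.18] 0.0402
row [-0.74  0.82  1.92] [-16.1   1.8  10.1]
-0.01 [-0.22 -0.21  2.35  1.58  0.46 -0.28] 0.0168
row [-0.73  1.1   2.89] [-16.1   1.8  10.1]
0 [-0.2  -0.18  2.34  1.67  0.44 -0.37] 0.0
row [-0.73  1.38  3.85] [-16.1   1.8  10.1]
0.01 [-0.18 -0.13  2.32  1.73  0.43 -0.42] 0.0
row [-0.72  1.66  4.81] [-16.1   1.8  10.1]
0.02 [-0.17 -0.09  2.29  1.78  0.43 -0.47] 0.0
row [-0.71  1.94  5.77] [-16.1   1.8  10.1]
[0.6 0.3 0.9] [-2.  1.  1.] [0.506 0.052 0.084]
[1.  0.7 1.8] [-4.  2.  2.] [0.516 0.054 0.083]
[1.2 1.  2.6] [-6.  3.  3.] [0.524 0.056 0.081]
[1.3 1.4 3.3] [-8.  3.  4.] [0.531 0.057 0.077]
[1.1 1.6 4. ] [-10.   3.   5.] [0.537 0.058 0.073]
[0.8 1.8 4.6] [-12.   3.   7.] [0.541 0.058 0.066]
[0.2 1.9 5.2] [-14.   3.   9.] [0.544 0.059 0.059]
[-0.5  2.   5.7] [-16.   2.  10.] [0.545 0.059 0.05 ]
```

```bash
python3 -m jog '[-0.7,0.2,0.3,0,0,0,255, -0.7,0.8,2,-2,0.2,1,255, -0.7,1.3,3.8,-6,0.6,3,255, -0.7,1.8,5.2,-11,1.2,7,255, -0.7,1.9,5.8,-16,1.8,10,255, -0.7,1.9,5.8,-16,1.8,10,255, -0.7,1.9,5.8,-16,1.8,10,255]'; python3 - <<'E'
from plan import *
s=st()
print('up in tool',(s['tool_rot'].T@up).round(3))
c=shot('scene','scene7.png');t=shot('top','top7.png')
a=cv2.imread('pics/scene7.png')[150:250,225:345]; A=cv2.resize(a,(400,333),interpolation=cv2.INTER_CUBIC)
a=cv2.imread('pics/top7.png')[170:270,230:350]; B=cv2.resize(a,(400,333),interpolation=cv2.INTER_CUBIC)
cv2.imwrite('pics/z7.png',np.hstack([A,B]))
E
```

```text
time_s: 9.1
tcp_pos: [0.5446, 0.0611, 0.0473]
tool_rot: [[0.447, 0.306, 0.84], [0.144, -0.952, 0.27], [0.883, 0.0, -0.47]]
wrist_force: [0.6, -0.7, -0.1]
gripper_width: 0.003
9.1 q [-0.167 -0.085  2.288  1.775  0.427 -0.462] p [0.5446 0.0611 0.0473] F [ 0.6  -0.67 -0.12] g 0.003 z [ 0.84  0.27 -0.47] y [ 0.306 -0.952  0.   ]
up in tool [ 0.974  0.112 -0.197]
```

View pics/z7.png

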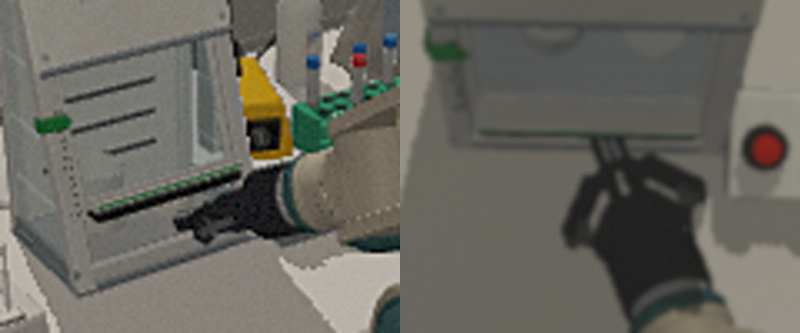

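```bash
python3 -m jog '[0.5,0,0.9,0,0,0,255, 1,0.05,0.8,0,0,0,255, 1.5,0.1,0.7,0,0,0,255, 1.5,0.1,0.7,0,0,0,255]';python3 -m jog '[0.2,0,0,0,0,0,255,0.4,0,-0.1,0,0,0,255]';python3 -m jog '[0.2,0,0,0,0,0,255,0.4,0,-0.1,0,0,0,255]';python3 -m jog '[0.2,0,0,0,0,0,255,0.4,0,-0.1,0,0,0,255]'
```

```text
time_s: 9.6
tcp_pos: [0.5585, 0.0632, 0.0573]
tool_rot: [[0.448, 0.303, 0.841], [0.142, -0.953, 0.267], [0.883, 0.0, -0.47]]
wrist_force: [-1.4, -0.1, -0.6]
gripper_width: 0.003
time_s: 9.8
tcp_pos: [0.5584, 0.0638, 0.0601]
tool_rot: [[0.45, 0.303, 0.84], [0.142, -0.953, 0.267], [0.882, -0.001, -0.472]]
wrist_force: [-2.8, -0.5, -1.9]
gripper_width: -0.001
time_s: 10.0
tcp_pos: [0.5593, 0.0643, 0.0643]
tool_rot: [[0.45, 0.303, 0.84], [0.142, -0.953, 0.268], [0.882, -0.001, -0.472]]
wrist_force: [-2.2, 0.6, -2.2]
gripper_width: 0.001
time_s: 10.2
tcp_pos: [0.5603, 0.0647, 0.0685]
tool_rot: [[0.449, 0.303, 0.84], [0.142, -0.953, 0.268], [0.882, -0.001, -0.471]]
wrist_force: [-2.8, 0.3, -2.1]
gripper_width: -0.007
```

```bash
cat > look.py <<'E'
from plan import *
def look(n):
    s=st(); print('up in tool',(s['tool_rot'].T@up).round(3))
    c=shot('scene',f'scene{n}.png')
    a=cv2.imread(f'pics/scene{n}.png')
    A=cv2.resize(a[150:250,225:345],(400,333),interpolation=cv2.INTER_CUBIC)
    B=cv2.resize(a[172:222,228:288],(400,333),interpolation=cv2.INTER_NEAREST)
    cv2.imwrite(f'pics/z{n}.png',np.hstack([A,B]))
    p=c['pixels'].astype(int);g=p[...,1]-np.maximum(p[...,0],p[...,2])
    us=[];vs=[]
    for u in range(250,306):
        col=np.clip(g[:,u].copy(),0,None); col[:150]=0; col[225:]=0
        if u<250: continue
        w=np.where(col>12,col,0)
        if w.sum()>15: us.append(u);vs.append((w*np.arange(420)).sum()/w.sum())
    us=np.array(us);vs=np.array(vs)
    co=np.polyfit(us,vs,1); m=np.abs(np.polyval(co,us)-vs)<1.5
    for _ in range(5):
        co=np.polyfit(us[m],vs[m],1); m=np.abs(np.polyval(co,us)-vs)<1
    print('line u',us[m].min(),us[m].max(),'left v',np.polyval(co,us[m].min()-.5),'slope',co[0])
    return c,us[m].min()-.5,co
E
python3 -c "
from look import *
look(8)"
```

```text
10.2 q [-0.146 -0.108  2.247  1.647  0.399 -0.308] p [0.5603 0.0647 0.0685] F [-2.81  0.32 -2.12] g -0.007 z [ 0.84   0.268 -0.471] y [ 0.303 -0.953 -0.001]
up in tool [ 0.974  0.11  -0.198]
line u 254 294 left v 208.0970450423353 slope -0.296897942287211
```

View pics/z8.png

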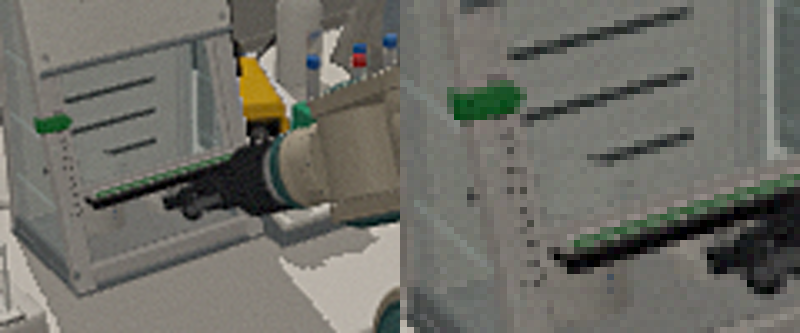

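```bash
cat > ln.py <<'E'
from plan import *
n=np.cross(yh,up)
def fit(c,u0,u1,v0,v1,th,wmin):
    p=c['pixels'].astype(float);g=p[...,1]-np.maximum(p[...,0],p[...,2])
    us=[];vs=[]
    for u in range(u0,u1):
        col=np.clip(g[v0:v1,u]-th,0,None)
        if col.sum()>wmin: us.append(u);vs.append(v0+(col*np.arange(v1-v0)).sum()/col.sum())
    us=np.array(us);vs=np.array(vs);m=np.ones(len(us),bool)
    for _ in range(6):
        co=np.polyfit(us[m],vs[m],1);m=np.abs(np.polyval(co,us)-vs)<1
    return co,us[m].min(),us[m].max(),np.std(vs[m]-np.polyval(co,us[m]))
def line3(cs,cos,us,ct,cot):
    # for scene pixel u on line, intersect with plane of the top line
    o,d=ray(cs,us,np.polyval(cos,us))
    o2,a=ray(ct,255,np.polyval(cot,255));_,b=ray(ct,318,np.polyval(cot,318));N=np.cross(a,b)
    return o+d*((o2-o)@N)/(d@N)
E
python3 - <<'E'
from ln import *
for k_ in '01':
    s=ld(f'scene{k_}.png');t=ld(f'top{k_}.png')
    A=fit(s,250,302,196,216,6,5);B=fit(t,252,322,206,214,2,2);print(A,B)
    l=line3(s,A[0],A[1]-.5,t,B[0]);r=line3(s,A[0],A[2]+.5,t,B[0]);d=l-r
    print(l,r,np.linalg.norm(d),'yaw',np.degrees(np.arctan2(-d[0],d[1])),'tilt',d[2])
    P=tri(s,(245.7,185.7),t,(250,185.9))[0]
    e=P-l;print('dup',e@up,'dy',e@yh,'dn',e@n, 'l proj top',proj(t,l))
# sensitivity in scene
s=ld('scene1.png');p=l
for nm,v in(('up',up),('y',yh),('n',n)): print(nm,(np.array(proj(s,p+.01*v))-proj(s,p)).round(2),(np.array(proj(t,p+.01*v))-proj(t,p)).round(2))
E
```

```text
(array([ -0.30164127, 288.7931186 ]), np.int64(254), np.int64(297), np.float64(0.16341285504784217)) (array([2.48831092e-02, 2.02675776e+02]), np.int64(254), np.int64(319), np.float64(0.16315821154262064))
[0.53949387 0.16533227 0.10459758] [ 0.52930219 -0.01747127  0.10511541] 0.18308815770463255 yaw -3.191055770326671 tilt -0.0005178290975754729
dup 0.09339809841622379 dy 0.0006252239167690891 dn 0.01973573008857104 l proj top (np.float64(251.8693140356796), np.float64(208.94306794129957))
(array([ -0.30207227, 288.91667858]), np.int64(254), np.int64(297), np.float64(0.16223760811748514)) (array([2.40840786e-02, 2.02903834e+02]), np.int64(253), np.int64(319), np.float64(0.17333636638425623))
[0.53942495 0.165375   0.10458582] [ 0.52937777 -0.01752863  0.10508619] 0.18318005956734984 yaw -3.1441838596526006 tilt -0.0005003787883265387
dup 0.09343110377061965 dy 0.0005869121922736859 dn 0.01980020408086802 l proj top (np.float64(251.8542821207026), np.float64(208.96951201311012))
up [-0.54 -2.77] [-0.23 -1.6 ]
y [-2.57  0.76] [-3.71 -0.12]
n [-1.24 -0.35] [ 0.24 -3.35]
```

```bash
cat >> ln.py <<'E'
L0=np.array([.53946,.16535,.10459]);R0=np.array([.52934,-.0175,.1051])
def rise(s,v0,v1,u1=290,u0=248,th=6,wmin=5):
    A=fit(s,u0,u1,v0,v1,th,wmin)
    from scipy.optimize import brentq
    out=[]
    for f in(.08,.35):
        b=L0+(R0-L0)*f
        def g(x):
            u,v=proj(s,b+x*up);return v-np.polyval(A[0],u)
        out.append(brentq(g,-.03,.15))
    print('fit',A,'rise mm',np.round(np.array(out)*1000,2)); return np.mean(out)
E
python3 - <<'E'
from ln import *
rise(ld('scene1.png'),196,216);rise(ld('scene8.png'),190,212)
s=arm.sense();u=s['tool_rot'].T@up
for d in(1,2,3,4,5,6,7,8): print(d,(u*d).round(2))
E
```

```text
fit (array([ -0.30138973, 288.73405489]), np.int64(254), np.int64(289), np.float64(0.15869082136106055)) rise mm [ 0.   -0.02]
fit (array([ -0.2978176 , 283.63372286]), np.int64(254), np.int64(289), np.float64(0.16169601802684203)) rise mm [14.31 14.38]
1 [ 0.97  0.11 -0.2 ]
2 [ 1.95  0.22 -0.39]
3 [ 2.92  0.33 -0.59]
4 [ 3.9   0.44 -0.79]
5 [ 4.87  0.55 -0.99]
6 [ 5.85  0.66 -1.18]
7 [ 6.82  0.77 -1.38]
8 [ 7.79  0.88 -1.58]
```

```bash
python3 -m jog '[0.4,0.05,-0.1,0,0,0,255, 0.9,0.1,-0.2,0,0,0,255, 1.4,0.15,-0.3,0,0,0,255, 1.9,0.2,-0.4,0,0,0,255, 2.4,0.3,-0.5,0,0,0,255, 2.9,0.3,-0.6,0,0,0,255, 3.4,0.4,-0.7,0,0,0,255, 3.9,0.4,-0.8,0,0,0,255, 4.3,0.5,-0.9,0,0,0,255, 4.5,0.5,-0.9,0,0,0,255]';python3 - <<'E'
from look import *
from ln import *
c,_,_=look(9); rise(c,176,202)
E
```

```text
time_s: 11.25
tcp_pos: [0.5745, 0.064, 0.1128]
tool_rot: [[0.449, 0.303, 0.841], [0.142, -0.953, 0.268], [0.882, -0.001, -0.471]]
wrist_force: [-13.8, -2.6, 0.9]
gripper_width: 0.001
11.25 q [-0.142 -0.188  2.201  1.351  0.405  0.015] p [0.5745 0.064  0.1128] F [-13.81  -2.59   0.86] g 0.001 z [ 0.841  0.268 -0.471] y [ 0.303 -0.953 -0.001]
up in tool [ 0.974  0.11  -0.198]
line u 251 291 left v 195.49867968829562 slope -0.2780589009126924
fit (array([ -0.27703889, 264.92928266]), np.int64(251), np.int64(289), np.float64(0.18585091957637928)) rise mm [59.78 59.71]
```

View pics/z9.png

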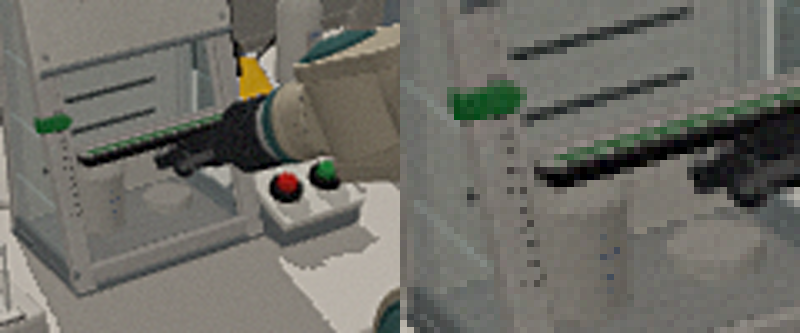

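```bash
python3 -c "
from ln import *
s=arm.sense();print((s['tool_rot'].T@n).round(3))
c=ld('scene9.png');a=c['pixels'][165:225,255:330,::-1];cv2.imwrite('pics/zz9.png',cv2.resize(a,None,fx=10,fy=10,interpolation=cv2.INTER_CUBIC))
lu=L0-.018*up+(.0598)*up
for q in(s['tcp_pos'],): print('tip rel line: n',(q-L0)@n,'up',(q-L0-.0598*up)@up)
"; python3 -m jog '[-0.1,0,-0.2,0,0,0,255,-0.2,0,-0.4,0,0,0,255]'
```

```text
[0.149 0.345 0.927]
tip rel line: n 0.03689158063942562 up -0.03915958158039528
time_s: 11.5
tcp_pos: [0.5708, 0.0624, 0.1137]
tool_rot: [[0.448, 0.303, 0.841], [0.142, -0.953, 0.268], [0.883, -0.0, -0.47]]
wrist_force: [0.2, 0.7, 0.1]
gripper_width: 0.005
```

View pics/zz9.png

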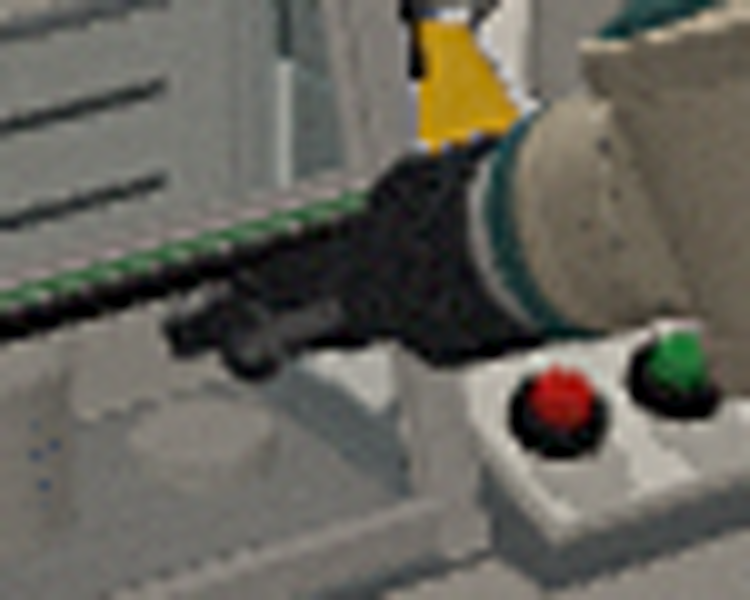

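```bash
python3 -m jog '[-0.1,0,-0.7,0,0,0,255,-0.2,0,-1.4,0,0,0,255,-0.2,0,-1.4,0,0,0,255]'; python3 -m jog '[0.3,0,0,0,0,0,255,0.3,0,0,0,0,0,255]'; python3 -m jog '[0.3,0,0,0,0,0,255,0.3,0,0,0,0,0,255]'; python3 -c "
from ln import *
c=shot('scene','s10.png');rise(c,176,202); s=st(); print((s['tcp_pos']-L0)@n,(s['tcp_pos']-L0)@up)"
```

```text
time_s: 11.8
tcp_pos: [0.5573, 0.0581, 0.1181]
tool_rot: [[0.448, 0.303, 0.841], [0.142, -0.953, 0.267], [0.883, -0.0, -0.47]]
wrist_force: [-0.6, 1.2, 0.4]
gripper_width: -0.002
time_s: 12.0
tcp_pos: [0.5595, 0.0588, 0.121]
tool_rot: [[0.448, 0.303, 0.841], [0.142, -0.953, 0.267], [0.883, -0.0, -0.47]]
wrist_force: [0.8, -0.1, 0.1]
gripper_width: 0.003
time_s: 12.2
tcp_pos: [0.5606, 0.0594, 0.1229]
tool_rot: [[0.449, 0.303, 0.841], [0.142, -0.953, 0.268], [0.882, -0.001, -0.471]]
wrist_force: [-0.8, 0.0, -0.2]
gripper_width: -0.004
fit (array([ -0.27517132, 264.1624093 ]), np.int64(251), np.int64(289), np.float64(0.19578533245581126)) rise mm [60.77 60.63]
12.25 q [-0.162 -0.262  2.236  1.269  0.432  0.097] p [0.5605 0.0593 0.1228] F [-0.37 -0.62  0.24] g 0.001 z [ 0.841  0.268 -0.471] y [ 0.303 -0.953 -0.001]
0.020804608820559928 0.025807638845028114
```

```bash
python3 -m jog '[0.3,0,0,0,0,0,255,0.6,0.1,-0.1,0,0,0,255,0.9,0.1,-0.2,0,0,0,255,1.2,0.1,-0.2,0,0,0,255]'; python3 -m jog '[0.3,0,0,0,0,0,255,0.6,0.1,-0.1,0,0,0,255,0.9,0.1,-0.2,0,0,0,255]';python3 -c "
from ln import *
c=shot('scene','s11.png');rise(c,170,200); s=st(); print((s['tcp_pos']-L0)@n,(s['tcp_pos']-L0)@up)"
```

```text
time_s: 12.65
tcp_pos: [0.5644, 0.0594, 0.1345]
tool_rot: [[0.449, 0.303, 0.841], [0.142, -0.953, 0.267], [0.882, -0.001, -0.471]]
wrist_force: [-3.9, -2.1, -2.3]
gripper_width: -0.001
time_s: 12.95
tcp_pos: [0.5672, 0.0594, 0.1435]
tool_rot: [[0.449, 0.303, 0.841], [0.142, -0.953, 0.268], [0.882, -0.001, -0.471]]
wrist_force: [0.2, 0.5, -3.2]
gripper_width: -0.004
fit (array([ -0.27173273, 257.07300252]), np.int64(250), np.int64(289), np.float64(0.1395641697645505)) rise mm [81.67 81.73]
13.0 q [-0.159 -0.288  2.206  1.158  0.448  0.22 ] p [0.5676 0.0593 0.1444] F [ 0.49  0.15 -2.07] g 0.004 z [ 0.841  0.268 -0.47 ] y [ 0.303 -0.953 -0.   ]
0.020911454865588937 0.04847222569595443
```

```bash
python3 -c "
from ln import *
c=ld('s11.png');a=c['pixels'][175:205,232:272,::-1];cv2.imwrite('pics/zz11.png',cv2.resize(a,None,fx=19,fy=19,interpolation=cv2.INTER_NEAREST))
g=c['pixels'].astype(int);g=g[...,1]-np.maximum(g[...,0],g[...,2])
print(g[179:194,232:260])
t=ld('top1.png')['pixels'].astype(int);t=t[...,1]-np.maximum(t[...,0],t[...,2]);print(t[176:192,234:256])
"
```

```text
[[  1   1   1  -3  -5  -6  -4  -5  -4  -4   0  -5   0   5   2   2  -4   0
    0   2   6  -2  -2  -2   2   2   1   1]
 [  5   6   2  -4  -2  -3  -4  -3  -4  -3   0  -3  -3   0   1   3   3   4
    1  -1   5  -1   0   1   4  -1  -1   4]
 [ -1   3   3  -5  -5  -5  -6  -5  -5  -4  -5  -5  -3  -1   3   0  -1   2
    2  -1  -2   2  -2  -1   1  -1   1   0]
 [  2   0   1   0  -4  -5  -7  -2  -5  -7  -7  -6  -4   1   1   0   0   1
    1   2   1   2  -1   1   2   2  -1   1]
 [ -2   4   4   0  -6  -5  -5  -6  -6  -5  -9  -8  -7  -1  -3   4   2   2
    2   1   0   1  -1   3  -1   3   3   2]
 [  0   0  -1  -1  -6  -9 -12 -12 -11  16  19  28  21   3  -2   3   1   3
    1   2   3   2   3   1  -1   1  -4  -5]
 [ -3   2  -1  22  18   7  15  27  37  44  38  46  42  33  17  -6  -3   2
    1   1   0  -1  -4  -3  -6  -9  -5 -10]
 [  3   1  -1  26  39  42  42  48  56  45  41  49  53  48  28  -3   1  -1
   -4  -3  -4  -7  -6  -7 -10  -9   1  20]
 [  7   1   1  23  45  50  39  44  43  46  51  44  45  38   8  -8  -4  -6
   -9  -7  -9  -6  -7  23  20  32  36  29]
 [  5   5   3  11  47  44  39  49  49  48  49  
[... 1060 characters left out ...]
 2  2  2]
 [-4 -4  0 10 17  6  4  4  4  4  3  2  1  1 -1 -2 -1  1  2  2  2  2]
 [-4 -4 -1  9 21 19 18 16 16 17 17 19 16  8  1 -1 -1  0  2  2  2  2]
 [-4 -4 -2  6 23 28 29 26 28 28 28 29 26 20 11  4  1  1  3  2  2  2]
 [-5 -5 -3  4 18 28 31 30 31 31 31 31 29 25 21 13  6  2  2  2  2  3]
 [-3 -5 -4  0 10 21 29 28 28 28 29 29 28 26 25 18 10  2  1  2  3  2]
 [-4 -4 -5 -3  4 14 21 22 23 23 24 25 23 23 23 16  8  2  2  2  1  2]
 [-5 -4 -4 -5 -1  4  9 11 10 12 12 12 13 13 14  7  2  0  1  2  2  3]
 [-4 -4 -4 -4 -4 -1  2  4  5  4  2  3  3  3  3  0 -1 -1  1  2  2  2]
 [-5 -3 -4 -4 -4 -4 -3  1  1 -1 -2 -1 -1 -1 -1 -1 -2 -2  0  2  2  3]
 [-4 -5 -4 -5 -4 -4 -3 -1 -1 -2 -1 -1 -2 -1 -1 -2 -2 -1  0  2  2  2]]
```

View pics/zz11.png

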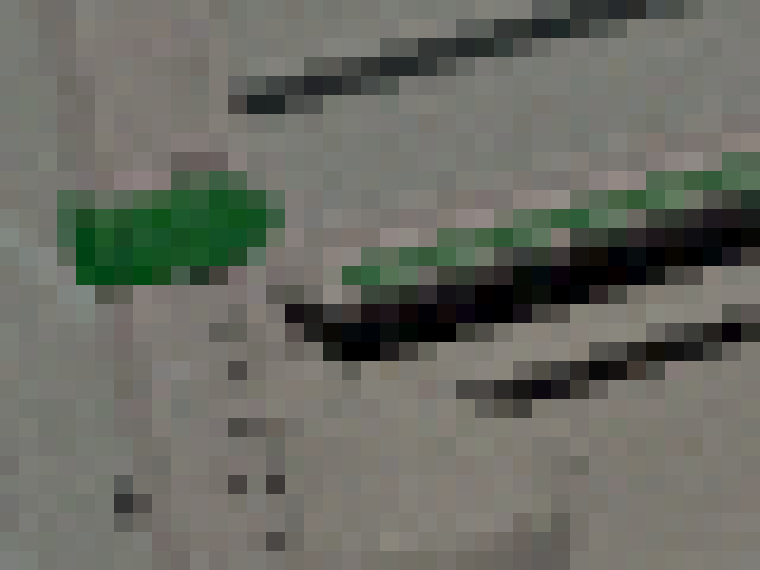

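```bash
python3 -c "
from ln import *
s=ld('scene1.png');t=ld('top1.png')
for a,b in(((246.2,185.7),(250.2,186.)),((246.2,185.5),(250.2,186.)),((246.2,185.9),(250.2,186.)),((246.2,185.7),(250.2,185.6)),((246.2,185.7),(250.8,186))):
    P,r=tri(s,a,t,b);e=P-L0;print((e@up*1000).round(1),(e@yh*1000).round(1),(e@n*1000).round(1),'res',r*1000)
"
```

```text
93.3 -0.4 19.2 res 0.33751197619089324
94.0 -0.4 18.9 res 0.24994056629834582
92.6 -0.4 19.6 res 0.42514507060871937
93.2 -0.6 20.2 res 0.8758587665981271
92.9 -1.3 19.8 res 0.9184651634351059
```

```bash
python3 -m jog '[0.2,0,0,0,0,0,255,0.4,0,-0.1,0,0,0,255,0.6,0.1,-0.1,0,0,0,255,0.7,0.1,-0.1,0,0,0,255,0.7,0.1,-0.1,0,0,0,255]';python3 -c "
from ln import *
c=shot('scene','s12.png');rise(c,168,196,u0=250); s=st(); print((s['tcp_pos']-L0)@n,(s['tcp_pos']-L0)@up)
g=c['pixels'].astype(int);g=g[...,1]-np.maximum(g[...,0],g[...,2])
print(g[179:194,236:262])"
```

```text
time_s: 13.5
tcp_pos: [0.5698, 0.059, 0.1502]
tool_rot: [[0.449, 0.303, 0.841], [0.142, -0.953, 0.267], [0.882, -0.001, -0.47]]
wrist_force: [-3.3, -0.1, -0.1]
gripper_width: 0.001
fit (array([ -0.26733711, 253.69166868]), np.int64(250), np.int64(289), np.float64(0.12998917462607848)) rise mm [89.27 89.26]
13.55 q [-0.158 -0.293  2.196  1.129  0.454  0.253] p [0.5699 0.059  0.1502] F [-1.09 -0.5  -1.22] g 0.0 z [ 0.841  0.267 -0.47 ] y [ 0.303 -0.953 -0.001]
0.02134370723024353 0.05469970467227273
[[ -2  -3  -5  -4  -2  -3  -4  -3  -2   3   1   1   1  -2   4   1   8   1
   -2   2   1   2   2   2  -3   0]
 [ -4  -6  -6  -4  -3  -5  -4  -7   1   1   1   5   4   2   1   1  -1   3
    1   0   5   3  -3   2  -1   3]
 [ -3  -1  -4  -7  -3  -5  -3  -1  -3   3   2   0   3   2  -1  -1  -2   1
   -1   1   0   1   0   0   0  -2]
 [ -8  -1  -4  -3  -3  -5  -5  -6  -5   0   1   0   2   2  -2   1   1  -1
    1  -2  -2  -2  -4  -2  -7  -6]
 [ -3  -9  -5  -6  -7 -11 -11 -10  -9  -5  -2   3   3   2   1   0   1  -2
   -2  -3  -5  -5  -8  -8  -8  10]
 [-10  -9  -7 -12 -12  15  21  32  22   5   1  -1  -
[... 338 characters left out ...]
28  23  -9
    6   5   1  -1  -4 -10  -5  -6]
 [ 46  45  47  43  44  46  49  45  37  20  -6  -3  -6  -4   4   7   8  -3
  -13  -1   0  -1  -3   1   0   0]
 [ 52  49  43  51  42  17  16  -2  -8  -6  -5  -1  -3  -7  -5  -7  -2   3
  -10  -3  -3   0  -4   1   0  -4]
 [  7   5  -2 -10  -7  -8  -8  -7  -7  -6  -4   0   0  -4  -6   5  -3  -4
    0   0  -4  -1  -3  -3  -8  -3]
 [ -2  -4  -7  -8  -6  -5  -3  -2  -2  -4  -4  -4  -3   0   0   2   1  -2
   -7  -3  -4  -4  -4  -3  -4  -3]
 [ -2  -1  -8  -4  -4  -1  -5  -5  -4  -7  -5  -2  -3  -3  -7  -7  -2  -7
   -4  -4  -3  -3  -2  -6  -5  -5]
 [ -2  -1  -2  -4  -4  -4  -2  -3  -2  -2  -4  -3  -5  -3  -3  -3  -3  -6
   -2  -3  -1  -5  -3  -4  -3  -8]]
```

```bash
python3 -m jog '[0.1,0,0,0,0,0,255,0.2,0,0,0,0,0,255,0.3,0,0,0,0,0,255,0.3,0,0,0,0,0,255]';python3 -c "
from ln import *
c=shot('scene','s13.png');rise(c,166,196,u0=251);t=shot('top','t13.png'); s=st(); print((s['tcp_pos']-L0)@n,(s['tcp_pos']-L0)@up)"
```

```text
time_s: 13.95
tcp_pos: [0.5712, 0.0593, 0.1528]
tool_rot: [[0.449, 0.303, 0.841], [0.142, -0.953, 0.267], [0.882, -0.0, -0.471]]
wrist_force: [-3.0, -1.5, -1.3]
gripper_width: -0.0
fit (array([ -0.26728438, 252.82881547]), np.int64(251), np.int64(289), np.float64(0.15202304994314017)) rise mm [92.1  92.15]
14.05 q [-0.156 -0.294  2.19   1.116  0.455  0.268] p [0.5712 0.0593 0.1527] F [-3.52 -1.22 -1.04] g 0.001 z [ 0.841  0.267 -0.471] y [ 0.303 -0.953 -0.001]
0.02182470268900056 0.057541334934765216
```

```bash
python3 -m jog '[0.1,0,0,0,0,0,255,0.1,0,0,0,0,0,255]';python3 -c "
from ln import *
c=shot('scene','s14.png');rise(c,166,196,u0=251);t=shot('top','t14.png'); s=st()
A=fit(c,251,290,168,192,6,5);p=t['pixels'].astype(float);g=p[...,1]-np.maximum(p[...,0],p[...,2])
for u in range(256,312,8): print(u,g[186:204,u])
a=t['pixels'][170:220,232:332,::-1];cv2.imwrite('pics/zt14.png',cv2.resize(a,None,fx=8,fy=8,interpolation=cv2.INTER_NEAREST))
a=c['pixels'][170:215,225:295,::-1];cv2.imwrite('pics/zs14.png',cv2.resize(a,None,fx=11,fy=11,interpolation=cv2.INTER_NEAREST))
"
```

```text
time_s: 14.25
tcp_pos: [0.5716, 0.0595, 0.1536]
tool_rot: [[0.449, 0.303, 0.841], [0.142, -0.953, 0.267], [0.882, -0.001, -0.471]]
wrist_force: [-3.4, -1.9, -1.5]
gripper_width: 0.004
fit (array([ -0.2647008 , 251.95635773]), np.int64(251), np.int64(289), np.float64(0.17492609884997176)) rise mm [92.84 92.79]
14.35 q [-0.156 -0.294  2.189  1.112  0.456  0.273] p [0.5716 0.0596 0.1536] F [-2.91 -1.82 -1.34] g -0.001 z [ 0.841  0.267 -0.471] y [ 0.303 -0.953 -0.001]
256 [-1. -2. -2. -1. -1. -2.  4.  9.  8.  1.  1.  1.  1.  1.  1.  1.  0.  1.]
264 [-2. -1. -1. -2. -1. -2. -1.  7.  9.  1.  0.  1.  1.  1.  1.  0.  1.  1.]
272 [-3. -1. -1. -2. -2. -2.  0.  6. 10.  2.  2.  1.  1.  1.  1.  2.  1.  0.]
280 [-1. -2. -2. -2. -2. -3.  0.  7. 10.  4.  1.  0.  1.  1.  1.  1.  1.  2.]
288 [-2. -2. -2. -1. -2. -2. -1.  6. 12.  7.  1.  0. -1.  0.  1.  1.  1.  1.]
296 [-1.  0. -2. -1. -2. -2. -1.  4. 11.  8.  1.  0.  1. -1.  0.  0.  0.  1.]
304 [-2. -2. -1. -2. -2. -3. -1.  0.  5.  7.  2.  0.  1.  0.  0.  1.  0.  0.]
```

View pics/zs14.png

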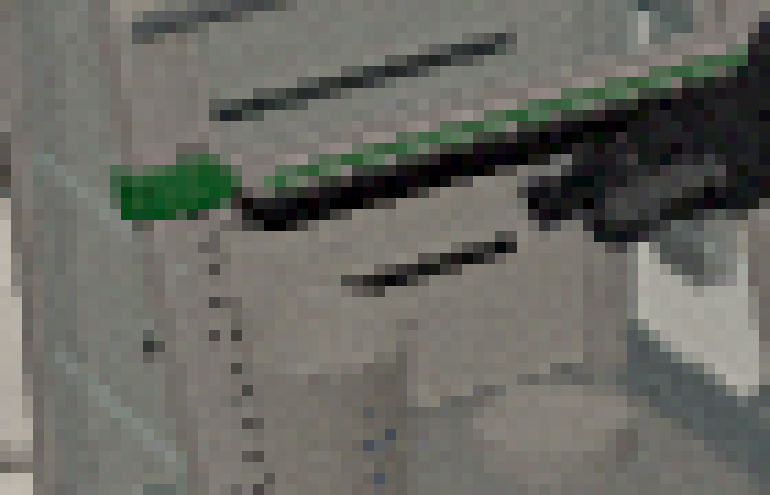

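View pics/zt14.png

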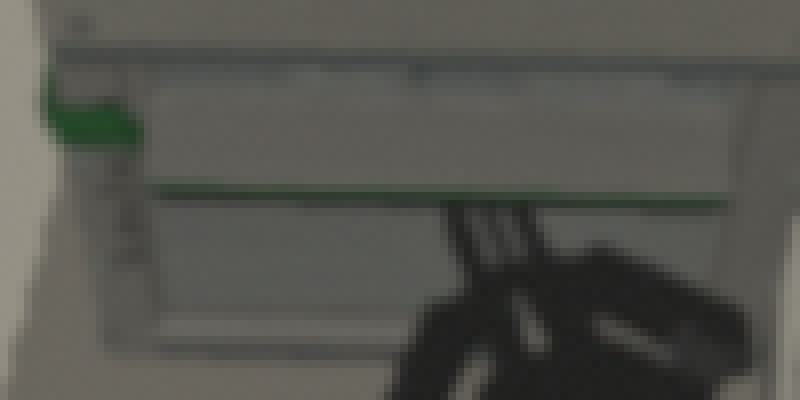

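```bash
python3 -c "
from ln import *
c=ld('s14.png');t=ld('t14.png')
A=fit(c,251,290,168,192,6,5);B=fit(t,254,320,190,198,1,3);print(A,B)
P=tri(c,(246.2,185.7),t,(250.2,186.))[0]
l=line3(c,A[0],250.0,t,B[0]);e=P-l;print('P-line up,y,n mm',(np.array([e@up,e@yh,e@n])*1000).round(2))
d=l-L0;print('line moved',(np.array([d@up,d@yh,d@n])*1000).round(2))
"
```

```text
(array([ -0.2647008 , 251.95635773]), np.int64(251), np.int64(289), np.float64(0.17492609884997176)) (array([2.32689915e-02, 1.87354103e+02]), np.int64(254), np.int64(319), np.float64(0.13560094232550987))
P-line up,y,n mm [ 0.29  5.39 19.89]
line moved [93.   -5.79 -0.66]
```

```bash
python3 -m jog '[-0.3,0,0,0,0,0,255,-0.9,-0.1,0.1,0,0,0,255,-1.2,-0.1,0,0,0,0,255,-1.2,-0.1,-1.5,0,0,0,255,-1.2,-0.1,-4,0,0,0,255,-1.2,-0.1,-5.5,0,0,0,255,-1.2,-0.1,-6,0,0,0,255]';python3 -c "
from ln import *
c=shot('scene','s15.png');rise(c,166,196,u0=251);t=shot('top','t15.png'); s=st()
A=fit(c,251,296,168,192,6,5);B=fit(t,254,320,190,198,1,3)
P=tri(c,(246.2,185.7),t,(250.2,186.))[0]
l=line3(c,A[0],250.0,t,B[0]);e=P-l;print('P-line up,y,n mm',(np.array([e@up,e@yh,e@n])*1000).round(2))
"
```

```text
time_s: 15.05
tcp_pos: [0.515, 0.0425, 0.172]
tool_rot: [[0.447, 0.302, 0.842], [0.142, -0.953, 0.267], [0.883, 0.0, -0.469]]
wrist_force: [-0.4, -0.0, -0.4]
gripper_width: 0.001
fit (array([ -0.26765159, 252.69852803]), np.int64(251), np.int64(289), np.float64(0.11037058557255484)) rise mm [92.85 92.92]
15.15 q [-0.246 -0.556  2.327  0.981  0.593  0.396] p [0.5155 0.0426 0.1717] F [-0.63  0.72  0.67] g -0.001 z [ 0.842  0.267 -0.469] y [ 0.302 -0.953  0.   ]
P-line up,y,n mm [ 0.35  5.4  19.85]
```

View pics/s15.png

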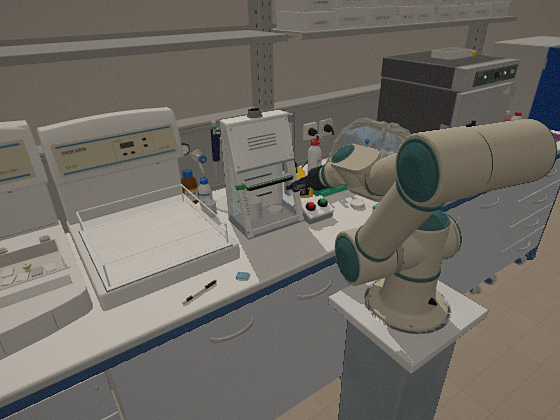

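View pics/t15.png

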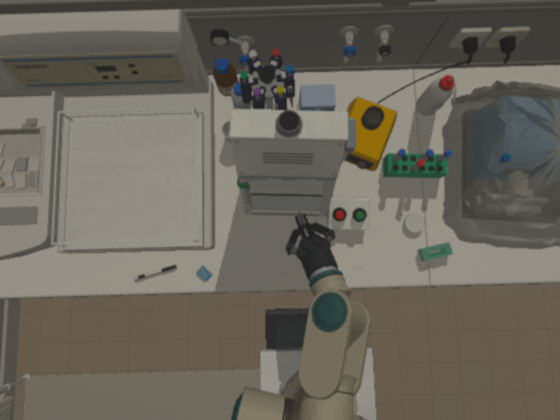

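```bash
python3 -c "
from ln import *
a=ld('top0.png')['pixels'].astype(int);b=ld('t15.png')['pixels'].astype(int)
d=(np.abs(a-b).max(2)>40).astype(np.uint8);nn,l,s_,ce=cv2.connectedComponentsWithStats(d)
print([ (s_[i].tolist()) for i in range(1,nn) if s_[i][4]>6])
ticket.sign_off();st()"
```

```text
[[286, 216, 59, 73, 2118], [313, 293, 34, 33, 465], [303, 308, 42, 40, 752], [276, 349, 26, 6, 88], [280, 348, 86, 46, 1460], [285, 358, 5, 3, 8], [279, 361, 5, 3, 7], [333, 367, 7, 4, 10], [4, 373, 117, 34, 2120], [261, 391, 20, 17, 234], [313, 390, 49, 26, 699], [343, 392, 11, 3, 15], [231, 394, 12, 26, 111], [283, 397, 10, 23, 169], [301, 399, 11, 10, 28], [10, 406, 3, 10, 18]]
the job is handed in; nothing more can be done
the job is handed in; nothing more can be done
```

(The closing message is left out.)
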